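# Charge the deburring trough

## Task

Get the small vibratory trough ready for deburring: the T-shaped divider lies flat, so first stand it up by itself on its foot on the bench, then take it by its top edge and hang it by its ears in the notches of the trough. Then use the scoop to scoop up the four ceramic chunks from the tray and tip them all into the long bay; do not handle the chunks with the fingers. Lay the scoop flat on the bench when done, and leave the feeler gauge, the locking pliers and the wrench alone.

Things in the scene. Friction and masses are not known exactly. Their poses are not given: they have to be found in the camera images.
- trough: grey open-topped trough on springs over a dark base, fixed. Origin: bench under its middle; x along it to the short bay, z up. Outside 180 (x) x 94 mm, base 190 x 104, walls 5, inner floor 39 and rim 127 above the bench. In both long walls at x = +30 a notch, bottom 113 above the bench, between two 8 mm wire guides 17 mm apart that flare out above the rim to 143 high
- slot (a point): midway between the two notches at the height of their bottoms (113 mm above the bench, trough x = +30 mm); axes as the trough. The hung divider crosses the trough here, thickness along trough x, ears on the notch bottoms, foot 72 mm below this point
- long_bay (a point): middle of the inner floor (39 mm above the bench) of the long bay, on the -x side of the divider: 109 mm along trough x, 84 mm across; axes as the trough
- short_bay (a point): middle of the inner floor of the short bay, on the +x side of the divider: 49 mm along trough x, 84 mm across
- divider: loose grey plastic T-plate 12 mm thick, 96 high, 0.12 kg: stem 66 wide, 72 high; above it a crossbar 116 wide, 24 high, whose ends are the ears. Origin: middle of the foot (free end of the stem), mid-thickness; x from foot to crossbar, y along the crossbar, z thickness. Starts flat, origin 6 mm above the bench, crossbar to the right. Centre of mass 54 mm from the foot
- divider_top (a point): middle of the divider's top edge, 96 mm from the foot along its x; axes as the divider
- scoop: loose scoop, 0.12 kg: aluminium pan 100 (x) x 68 mm, floor 1.6 mm, open at the nose x = +50, side walls 2.5 thick sloping from 38 high at the back to 20 at the nose, back wall 40 high; behind it a straight black bar handle 20 wide, 22 high, x = -57 to -155, centre line z = 34, parallel to x. Origin: middle of the pan's underside; x to the nose, z up
- scoop_grip (a point): point in the middle of the handle's section at scoop x = -80 mm, z = 34 mm, a good place to hold it; axes as the scoop
- scoop_nose (a point): middle of the scoop's front lip, scoop x = +50 mm; axes as the scoop
- tray: plain sheet-steel tray, fixed, closed on three sides, open without a lip at its front (-x). Origin: bench under its middle; x points from the open front to the back wall. Outside 120 (x) x 83 mm, inside width 77, floor top 2.5 mm above the bench, walls 3 thick, 45 high; inner face of the back wall at x = +57
- chunk_1: one of four equal loose ceramic deburring chunks, a short cylinder with well rounded edges, 28 mm across and 22 mm high, 20 g. Origin: middle of its flat underside; z is its axis
- chunk_2: one of four equal loose ceramic deburring chunks, a short cylinder with well rounded edges, 28 mm across and 22 mm high, 20 g. Origin: middle of its flat underside; z is its axis
- chunk_3: one of four equal loose ceramic deburring chunks, a short cylinder with well rounded edges, 28 mm across and 22 mm high, 20 g. Origin: middle of its flat underside; z is its axis
- chunk_4: one of four equal loose ceramic deburring chunks, a short cylinder with well rounded edges, 28 mm across and 22 mm high, 20 g. Origin: middle of its flat underside; z is its axis
- locking_pliers: bystander: locking pliers 222 x 55 x 16 mm lying flat at the left; origin under the middle
- feeler_gauge: bystander: feeler gauge, thin steel blades fanned out, 104 x 42 x 12 mm, lying flat at the left; origin under the middle
- wrench: bystander: double-ended wrench 240 x 28 x 10 mm, lying flat at the right; origin under its middle
Not all that is in view belongs to the job. There is more than one size of the divider; the job needs the largest.

How it is judged:
By the outcome, as a careful person would: the job done as asked, in the order asked, and still so for the second after the job is handed in, with the robot touching nothing.
It also fails if it takes over 72 s, if anything falls off the work surface, if the arm or the gripper's body presses on something with over 40 N, if the wrist force passes 120 N, or if a joint passes its speed limit or range.

## Robot

A 6-joint arm with a two-finger parallel gripper is mounted at the origin on a cart in front of the work surface, level with it; the furniture and walls round the work are solid. World frame = base frame: x ahead of the robot, y to its left, z up, the work surface at z = 0. Lengths are in m, angles in degrees, forces in N, time in s.
With the tool pointing down it reaches from about 0.4 to 0.825 m from the base axis. Payload 7 kg.
Tool frame: the origin (TCP) lies on the centre line of the jaws, within the pads' length; the fingertips stand 22 mm ahead of it and the grasp point (between the pads) lies 3 mm ahead of it (ctrl.finger_overhang is the distance from the TCP to the fingertips, in m); z points along the fingers, y is the line along which they close (so a half turn about z gives the same grasp; the last joint's range is limited). The gripper opens to 88 mm and grips with 3 to 60 N. Pads are 19 mm wide; open, the fingers measure 130 mm over their backs; the gripper's body (78 mm by 193 mm) begins 47 mm behind the grasp point.
Start: joints at [-51.962, 20.546, 0.682, 0, -70.136, -16.507], TCP at [0.248, -0.628, 0.249] pointing down, gripper open.
Joint ranges: [-176.03, 176.03], [-82.01, 121.73], [-58.28, 71.71], [-173.87, 95.51], [-174.79, -0.11], [-173.66, 173.66]. Speed limits (degrees/s): [136.94, 136.94, 172.46, 180, 180, 180].

## Interface

Orientations are given as [roll, pitch, yaw] about the fixed x, y, z axes, in that order (R = Rz(yaw) Ry(pitch) Rx(roll)).
In Python, from plant import ctrl gives the robot as it stands. The module is installed in compiled form; this text tells all that it offers.
- The arm moves only by the shell command python3 -m creep 'ROWS'. ROWS is JSON, a list of rows, each an object with "grip": the closure, from 0 (fully open) to 1 (shut); "delta_pos": the shift along the tool's x, y, z scaled (see below), a list of three; "rotation": the turn, a rotation vector about the tool's x, y, z scaled (see below), a list of three. A call has 1 to 5 rows; each row is the pose to reach, as a shift and turn from the pose commanded when the call began, along the tool's axes at that moment; what a row does not reach only later rows make up. The controller multiplies each number of a shift by 10 cm and each number of a turn by pi/2 rad. A row lasts 1/10 s, in which the tool goes at most 50 mm and 8.59 degrees, less where a joint would pass 70% of its speed; a pose out of reach is approached as far as the arm can. A call with a number of a shift or a turn outside -1 to 1 is refused whole. A call with a gripper value outside its range is refused whole. The fingers move at their own pace and stop on an object; the grip force is fixed at half the most. Time passes only in rows, so rows that repeat a pose let the fingers close. It gives the time, the measured TCP pose, the force, the opening and the grip force at its end, in the units of the state.
- ctrl.get_obs(): the state, without advancing time (a new reading comes with each control period).
- ctrl.snapshot(name): name is "scene" or "top" or "wrist"; returns a dict with "color" (420x560x3 uint8, red, green, blue), "intrinsics" (3x3 intrinsics, pixels), "distortion" ([k1, k2, p1, p2, k3] as OpenCV has them; the pictures are not rectified), "R" (3x3) and "t" (3): a world point X has camera coordinates R X + t. Camera axes: x right, y down, z forward; pixel columns grow to the right and rows downward; lengths in m; the calibration is good to about 2 mm. A picture is of the moment at which its call begins. There is no depth.
- ctrl.close_job(): hands the job in; it is judged then, once.
The state is a dict: "clock": time; "joint_pos": joint angles; "qvel": joint speeds; "tau": joint torques, N m; "tool_pos": TCP position; "orientation": TCP orientation; "force": force on the tool from outside, world axes, zero at the start; "moment": the same for the moment, N m; "opening": finger opening in m; "gripper_force": force on a finger pad.
Only numpy, scipy, OpenCV 4.12 (cv2) and the standard library are available. Lean on these libraries where they do the work, as an engineer would, in place of code of your own. Each camera call takes 0.05 s, during which the arm holds its last target. There are 200 camera calls.

## Working session

There is one attempt and no reset: what is moved stays moved. The work goes in short steps, Python scripts to look and compute and a shell command to move; the robot and the scene stay as the last step left them, time stands still between calls to the robot, and variables do not carry over. Pictures are saved under pics/ and viewed, at most 10 in all, crops included, and the job is handed in when it is done.

```bash
mkdir -p pics
cat > h.py <<'E'
import numpy as np, cv2, json
from scipy.spatial.transform import Rotation as Ro
from plant import ctrl
def snap(n,name):
    s=ctrl.snapshot(n); cv2.imwrite(f'pics/{name}.png',cv2.cvtColor(s['color'],cv2.COLOR_RGB2BGR))
    np.savez(f'pics/{name}.npz',**{k:np.array(v) for k,v in s.items()}); return s
def load(name): return np.load(f'pics/{name}.npz')
def ray(s,uv):
    p=cv2.undistortPoints(np.array([[uv]],float),s['intrinsics'],s['distortion'])[0,0]
    R=np.array(s['R']);return -R.T@s['t'], R.T@np.array([p[0],p[1],1])
def atz(s,uv,z):
    c,d=ray(s,uv); return c+d*(z-c[2])/d[2]
def tri(*ob):
    A=0;b=0
    for s,uv in ob:
        c,d=ray(s,uv); d=d/np.linalg.norm(d); P=np.eye(3)-np.outer(d,d); A=A+P; b=b+P@c
    return np.linalg.solve(A,b)
def proj(s,X):
    return cv2.projectPoints(np.array(X,float).reshape(-1,1,3),cv2.Rodrigues(np.array(s['R']))[0],np.array(s['t']),s['intrinsics'],s['distortion'])[0][:,0]
def go(pos,rpy):
    """shift & turn in row units from the present (measured) pose to target"""
    o=ctrl.get_obs(); R=Ro.from_euler('xyz',o['orientation'],degrees=True); T=Ro.from_euler('xyz',rpy,degrees=True)
    d=R.inv().apply(np.array(pos)-o['tool_pos'])/.1; w=(R.inv()*T).as_rotvec()/(np.pi/2)
    print('dpos',d.round(3),'rot',w.round(3))
E
python3 - <<'E'
from h import *
o=ctrl.get_obs(); print(o, ctrl.finger_overhang)
a=snap('scene','s0');b=snap('top','t0');snap('wrist','w0')
for s in (a,b): print(s['intrinsics'],s['distortion'],-np.array(s['R']).T@s['t'])
E
```

```text
{'clock': 0.0, 'joint_pos': array([-5.19616379e+01,  2.05918686e+01,  6.34120827e-01, -2.28221414e-02,
       -7.01364468e+01, -1.65076962e+01]), 'qvel': array([0.0240922 , 0.11809125, 0.0513426 , 0.00859829, 0.13545671,
       0.01527309]), 'tau': array([-1.57075365e-04, -5.82728863e+01,  2.93060786e+01,  6.99712381e+00,
        7.12120032e-03, -1.60877821e-04]), 'tool_pos': array([ 0.24755461, -0.62747021,  0.24761191]), 'orientation': array([ 1.79903591e+02, -6.19789821e-03, -1.58477101e+02]), 'force': array([-0.85898938,  0.30415742, -0.10378498]), 'moment': array([ 0.00437607, -0.01766407, -0.00458735]), 'gripper_force': 0.0, 'opening': 0.08809475948912546} 0.022
[[444.16070223   0.         274.20705367]
 [  0.         444.16070223 210.8277811 ]
 [  0.           0.           1.        ]] [-0.10452644  0.          0.          0.          0.        ] [-0.24414267 -1.24565724  0.72724824]
[[456.39374439   0.         278.5876094 ]
 [  0.         456.39374439 208.71369527]
 [  0.           0.           1.        ]] [0.00804525 0.         0.         0.         0.        ] [0.31784268 0.02623982 1.51683165]
```

```bash
python3 -c "
import cv2
for n in ('s0','t0'): cv2.imwrite(f'pics/{n}b.png',cv2.resize(cv2.imread(f'pics/{n}.png'),(800,600),interpolation=cv2.INTER_CUBIC))"
```

```text
(no output)
```

View pics/t0b.png

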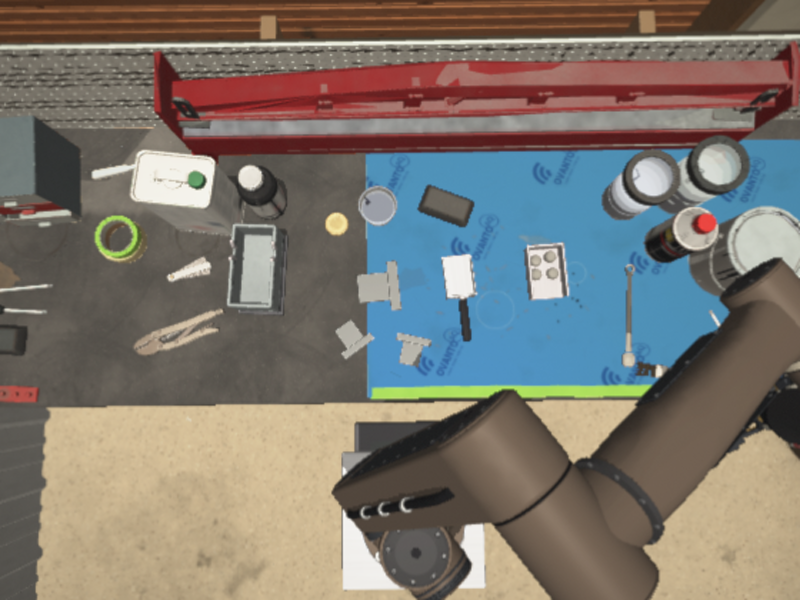

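View pics/s0b.png

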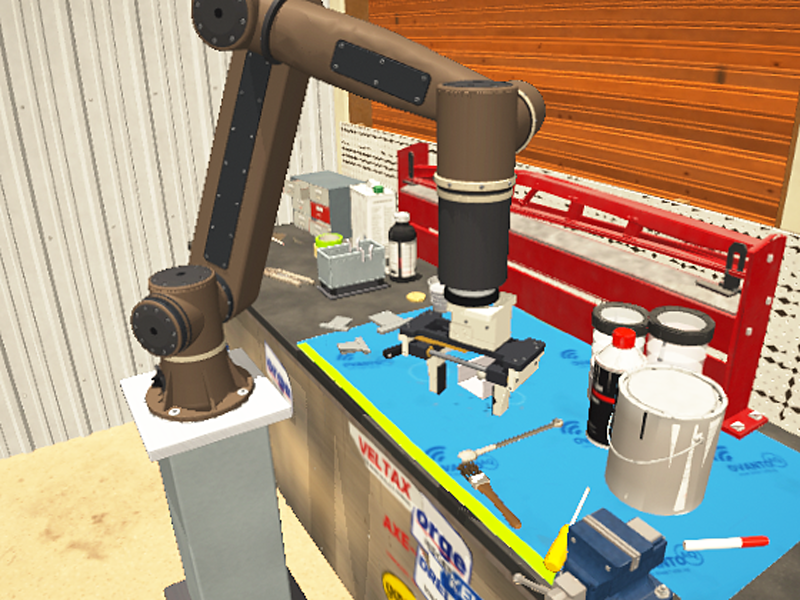

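```bash
python3 -c "
import cv2
i=cv2.imread('pics/t0.png')
a=cv2.resize(i[150:260,155:285],None,fx=6,fy=5,interpolation=cv2.INTER_CUBIC)
a=cv2.resize(i[150:250,155:205],None,fx=6,fy=6,interpolation=cv2.INTER_CUBIC) 
b=cv2.resize(i[165:265,230:312],None,fx=6,fy=6,interpolation=cv2.INTER_CUBIC)
import numpy as np
cv2.imwrite('pics/c1.png',np.hstack([a,b])[:, :800])
b=cv2.resize(i[165:245,300:405],None,fx=7,fy=7,interpolation=cv2.INTER_CUBIC)
cv2.imwrite('pics/c2.png',b)"
```

```text
(no output)
```

View pics/c1.png

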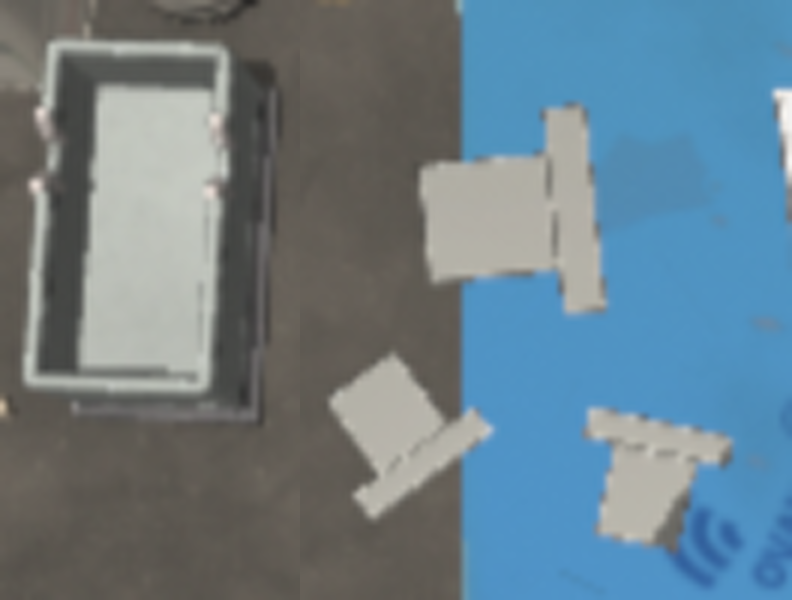

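View pics/c2.png

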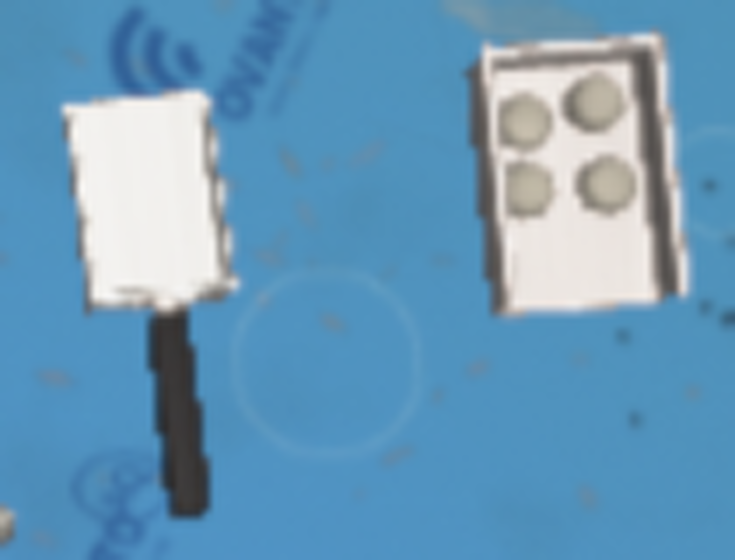

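```bash
cat >> h.py <<'E'
from scipy.optimize import least_squares
def fit(s,pts,uv,x0):
    """pose x,y,yaw of object with model pts (obj frame, z world) to pixels"""
    pts=np.array(pts,float)
    def w(p): return pts@Ro.from_euler('z',p[2]).as_matrix().T+[p[0],p[1],0]
    f=lambda p:(proj(s,w(p))-uv).ravel()
    r=least_squares(f,x0); print('pose',r.x[:2].round(4),np.degrees(r.x[2]).round(2),'res',f(r.x).round(1)); return r.x
E
python3 - <<'E'
from h import *
t=load('t0')
A=lambda l,k,ox,oy:(np.array(l,float)+.5)/k-.5+[ox,oy]
up=0
tr=A([(48,42),(228,45),(25,385),(208,390)],6,155,150)
# trough x toward +x world (notches nearer the up end), y left
fit(t,[(.09,.047,.127),(.09,-.047,.127),(-.09,.047,.127),(-.09,-.047,.127)],tr,[.6,.4,0])
g=A([(45,118),(37,185),(215,122),(211,188)],6,155,150)
for p in g: print('guide',atz(t,p,.143).round(4))
dv=A([(420,168),(433,283),(586,105),(605,310),(545,107),(567,313)],6,180,165)
# divider x -> right(-y)
fit(t,[(0,.033,.012),(0,-.033,.012),(.096,.058,.012),(.096,-.058,.012),(.072,.058,.012),(.072,-.058,.012)],dv,[.6,.05,-1.57])
sc=A([(65,105),(207,92),(92,308),(238,288),(172,515),(208,512)],7,300,165)
fit(t,[(.05,.034,.02),(.05,-.034,.02),(-.05,.034,.04),(-.05,-.034,.04),(-.155,.01,.045),(-.155,-.01,.045)],sc,[.6,-.1,0])
ty=A([(482,45),(660,38),(685,292),(498,312)],7,300,165)
fit(t,[(.06,.0415,.045),(.06,-.0415,.045),(-.06,-.0415,.045),(-.06,.0385,.0025)],ty,[.6,-.25,0])
for p in A([(525,122),(595,100),(527,188),(607,184)],7,300,165): print('chunk',atz(t,p,.0245).round(4))
o=ctrl.get_obs()
w=load('w0');c=-w['R'].T@w['t'];print('wristcam',c,w['R'],w['intrinsics'][0,0],w['distortion'])
E
```

```text
pose [0.5603 0.3423] -2.57 res [-0.2 -0.3  0.   0.1 -0.   0.   0.2  0.2]
guide [0.6078 0.3814 0.143 ]
guide [0.5732 0.3849 0.143 ]
guide [0.6047 0.2947 0.143 ]
guide [0.5705 0.2963 0.143 ]
pose [0.5209 0.1193] -84.65 res [-0.1 -0.3 -0.3  0.1  0.1 -0.2  0.6 -0.  -0.2  0.2 -0.2  0.2]
pose [ 0.5479 -0.1141] 5.25 res [-0.1 -0.6 -0.  -0.8 -0.1 -0.6 -0.2  0.1 -0.3  1.   0.7  0.8]
pose [ 0.5549 -0.3153] 3.08 res [ 0.3  0.4  0.1 -0.2  0.1 -0.3 -0.4  0. ]
chunk [ 0.5809 -0.293   0.0245]
chunk [ 0.591  -0.3265  0.0245]
chunk [ 0.5493 -0.2928  0.0245]
chunk [ 0.5507 -0.3306  0.0245]
wristcam [ 0.17238693 -0.65678036  0.38428756] [[-3.66308248e-01  9.30493461e-01  4.32184804e-04]
 [ 8.88513814e-01  3.49644068e-01  2.97140083e-01]
 [ 2.76335793e-01  1.09228865e-01 -9.54833799e-01]] 361.82578558810565 [0.03396504 0.         0.         0.         0.        ]
```

```bash
python3 -m creep '[{"grip":0,"delta_pos":[-0.4,0.4,0],"rotation":[0,0,-0.09]},{"grip":0,"delta_pos":[-0.8,0.8,0],"rotation":[0,0,-0.18]},{"grip":0,"delta_pos":[-1,1,0],"rotation":[0,0,-0.27]},{"grip":0,"delta_pos":[-1,1,0],"rotation":[0,0,-0.36]},{"grip":0,"delta_pos":[-1,1,0],"rotation":[0,0,-0.41]}]'
python3 -m creep '[{"grip":0,"delta_pos":[-0.4,0.1,0],"rotation":[0,0,-0.09]},{"grip":0,"delta_pos":[-0.8,0.2,0],"rotation":[0,0,-0.18]},{"grip":0,"delta_pos":[-1,0.3,0],"rotation":[0,0,-0.27]},{"grip":0,"delta_pos":[-1,0.3,0],"rotation":[0,0,-0.36]},{"grip":0,"delta_pos":[-1,0.3,0],"rotation":[0,0,-0.41]}]'
for i in 1; do python3 -m creep '[{"grip":0,"delta_pos":[-0.44,-0.24,0],"rotation":[0,0,0]},{"grip":0,"delta_pos":[-0.88,-0.47,0],"rotation":[0,0,0]}]'; done
python3 -c "
from h import *
go([.5262,.0627,.2],[180,0,-84.65])"
```

```text
clock: 0.65
tool_pos: [0.3048, -0.4969, 0.249]
orientation: [-180.0, 0.0, -121.1]
force: [-0.2, -0.2, 0.7]
opening: 0.0876
gripper_force: 0.0
clock: 1.15
tool_pos: [0.331, -0.3964, 0.2488]
orientation: [-180.0, -0.0, -84.3]
force: [-0.3, -0.4, -0.4]
opening: 0.0874
gripper_force: 0.0
clock: 1.35
tool_pos: [0.3691, -0.3049, 0.2481]
orientation: [180.0, 0.0, -84.9]
force: [2.2, 0.1, 0.5]
opening: 0.0876
gripper_force: 0.0
dpos [-3.52  -1.894  0.481] rot [ 0.     0.    -0.002]
```

```bash
python3 -m creep '[{"grip":0,"delta_pos":[-0.44,-0.24,0.06],"rotation":[0,0,0]},{"grip":0,"delta_pos":[-0.88,-0.47,0.12],"rotation":[0,0,0]}]' >/dev/null
python3 -m creep '[{"grip":0,"delta_pos":[-0.44,-0.24,0.06],"rotation":[0,0,0]},{"grip":0,"delta_pos":[-0.88,-0.47,0.12],"rotation":[0,0,0]}]' >/dev/null
python3 -m creep '[{"grip":0,"delta_pos":[-0.44,-0.24,0.06],"rotation":[0,0,0]},{"grip":0,"delta_pos":[-0.88,-0.47,0.12],"rotation":[0,0,0]}]' >/dev/null
python3 -m creep '[{"grip":0,"delta_pos":[-0.44,-0.24,0.06],"rotation":[0,0,0]},{"grip":0,"delta_pos":[-0.88,-0.47,0.12],"rotation":[0,0,0]},{"grip":0,"delta_pos":[-0.88,-0.47,0.12],"rotation":[0,0,0]}]'
python3 - <<'E'
from h import *
s=snap('wrist','w1')
a=np.radians(-84.65);M=lambda x,y,z:[.5209+x*np.cos(a)-y*np.sin(a),.1193+x*np.sin(a)+y*np.cos(a),z]
pts=[M(x,y,.012) for x,y in [(0,.033),(0,-.033),(.072,-.033),(.072,-.058),(.096,-.058),(.096,.058),(.072,.058),(.072,.033)]]
uv=proj(s,pts);print(uv.round(0).tolist())
im=cv2.imread('pics/w1.png');cv2.polylines(im,[uv.round().astype(int)],True,(0,0,255),1)
cv2.imwrite('pics/w1o.png',cv2.resize(im,(800,600)))
go([.5262,.0627,.0248],[180,0,-84.65])
E
```

```text
clock: 2.25
tool_pos: [0.525, 0.0657, 0.1995]
orientation: [180.0, -0.0, -84.4]
force: [-1.1, -1.5, 0.2]
opening: 0.0878
gripper_force: 0.0
[[238.0, 241.0], [307.0, 241.0], [309.0, 167.0], [337.0, 167.0], [338.0, 140.0], [207.0, 140.0], [208.0, 167.0], [236.0, 167.0]]
dpos [ 0.012 -0.025  1.748] rot [ 0.001 -0.     0.002]
```

View pics/w1o.png

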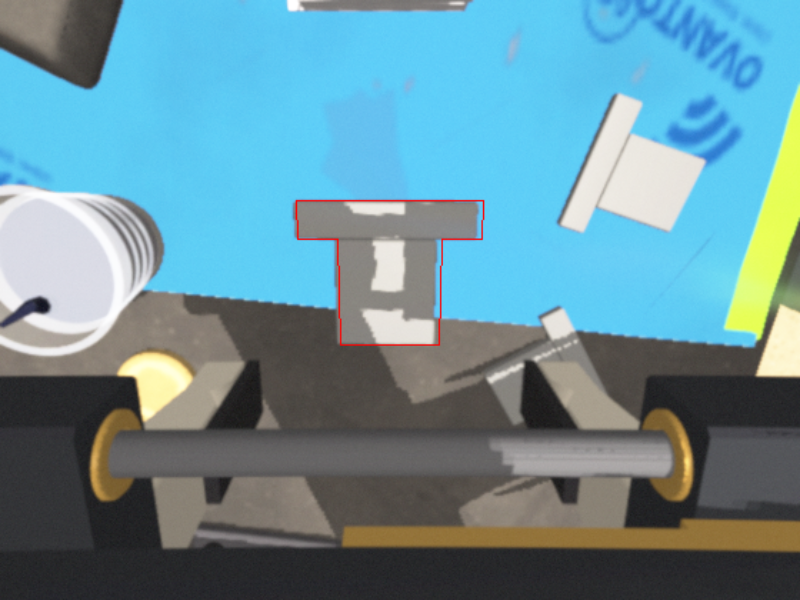

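```bash
python3 -m creep '[{"grip":0,"delta_pos":[0.01,-0.03,0.4],"rotation":[0,-0.09,0]},{"grip":0,"delta_pos":[0.01,-0.035,0.8],"rotation":[0,-0.18,0]},{"grip":0,"delta_pos":[0.01,-0.035,1],"rotation":[0,-0.222,0]},{"grip":0,"delta_pos":[0.01,-0.035,1],"rotation":[0,-0.222,0]}]'
python3 - <<'E'
from h import *
a=np.radians(-84.65);X=np.array([np.cos(a),np.sin(a),0]);U=np.array([0,0,1])
t=np.radians(20);x=np.cos(t)*X-np.sin(t)*U;z=-np.sin(t)*X-np.cos(t)*U;R=np.c_[x,np.cross(z,x),z]
e=Ro.from_matrix(R).as_euler('xyz',degrees=True);print(e)
p=np.array([.5219,.1193,0])+.05*X+.006*U-.020*z
print(p);go(p,e)
E
```

```text
clock: 2.7
tool_pos: [0.5252, 0.0581, 0.0974]
orientation: [179.6, 20.1, -85.1]
force: [-0.0, -0.6, -0.2]
opening: 0.0875
gripper_force: 0.0
[-180.     20.    -84.65]
[0.52719977 0.06270721 0.02479385]
dpos [ 0.208 -0.029  0.697] rot [ 0.003  0.001 -0.005]
```

```bash
python3 -m creep '[{"grip":0,"delta_pos":[0.208,-0.02,0.3],"rotation":[0,0,0]},{"grip":0,"delta_pos":[0.208,-0.02,0.55],"rotation":[0,0,0]},{"grip":0,"delta_pos":[0.208,-0.02,0.68],"rotation":[0,0,0]},{"grip":0,"delta_pos":[0.208,-0.02,0.68],"rotation":[0,0,0]},{"grip":0.4,"delta_pos":[0.208,-0.02,0.68],"rotation":[0,0,0]}]'
python3 -m creep '[{"grip":1,"delta_pos":[0,0,0],"rotation":[0,0,0]},{"grip":1,"delta_pos":[0,0,0],"rotation":[0,0,0]},{"grip":1,"delta_pos":[0,0,0],"rotation":[0,0,0]},{"grip":1,"delta_pos":[0,0,0],"rotation":[0,0,0]}]'
```

```text
clock: 3.2
tool_pos: [0.5292, 0.0648, 0.031]
orientation: [-179.9, 19.9, -84.6]
force: [0.5, -0.6, 1.3]
opening: 0.0838
gripper_force: 0.0
clock: 3.6
tool_pos: [0.5292, 0.0646, 0.0308]
orientation: [-179.9, 20.0, -84.6]
force: [-0.8, 0.5, 7.0]
opening: 0.065
gripper_force: 30.0
```

```bash
python3 -m creep '[{"grip":0.1,"delta_pos":[0,0,0],"rotation":[0,0,0]},{"grip":0.1,"delta_pos":[0,0,0],"rotation":[0,0,0]},{"grip":0.1,"delta_pos":[0.01,0.01,0.03],"rotation":[0,0,0]},{"grip":0.1,"delta_pos":[0.02,0.01,0.055],"rotation":[0,0,0]},{"grip":0.1,"delta_pos":[0.02,0.01,0.055],"rotation":[0,0,0]}]'
python3 -m creep '[{"grip":1,"delta_pos":[0,0,0],"rotation":[0,0,0]},{"grip":1,"delta_pos":[0,0,0],"rotation":[0,0,0]},{"grip":1,"delta_pos":[0,0,0],"rotation":[0,0,0]},{"grip":1,"delta_pos":[0,0,0],"rotation":[0,0,0]}]'
```

```text
clock: 4.1
tool_pos: [0.5274, 0.0644, 0.0237]
orientation: [180.0, 20.0, -84.7]
force: [-1.0, -0.5, 4.5]
opening: 0.0786
gripper_force: 2.1
clock: 4.5
tool_pos: [0.5278, 0.0645, 0.0238]
orientation: [-180.0, 20.0, -84.7]
force: [0.8, 0.3, 2.4]
opening: 0.0659
gripper_force: 30.6
```

```bash
python3 -m creep '[{"grip":1,"delta_pos":[-0.1,0,-0.28],"rotation":[0,0,0]},{"grip":1,"delta_pos":[-0.25,-0.05,-0.65],"rotation":[0,0,0]},{"grip":1,"delta_pos":[-0.34,-0.1,-0.94],"rotation":[0,0,0]},{"grip":1,"delta_pos":[0,-0.13,-1],"rotation":[0,0,0]},{"grip":1,"delta_pos":[0.29,-0.13,-1],"rotation":[0,0,0]}]'
python3 -m creep '[{"grip":1,"delta_pos":[0,0,0],"rotation":[0,0.09,0]},{"grip":1,"delta_pos":[0,0,0],"rotation":[0,0.18,0]},{"grip":1,"delta_pos":[0,0,0],"rotation":[0,0.27,0]},{"grip":1,"delta_pos":[0,0,0],"rotation":[0,0.36,0]},{"grip":1,"delta_pos":[0,0,0],"rotation":[0,0.45,0]}]'
python3 -c "
from h import *
print(ctrl.get_obs()['joint_pos'].round(1))"
```

```text
clock: 5.0
tool_pos: [0.5473, 0.0041, 0.1095]
orientation: [-179.8, 20.0, -84.5]
force: [0.5, -0.3, -1.1]
opening: 0.0652
gripper_force: 30.0
clock: 5.5
tool_pos: [0.5463, 0.0051, 0.1084]
orientation: [-179.9, -20.8, -84.6]
force: [1.0, -1.6, -0.6]
opening: 0.0657
gripper_force: 30.0
[ 32.2  18.  -36.6  25.4 -48.  -46. ]
```

```bash
python3 -m creep '[{"grip":1,"delta_pos":[0,0,0],"rotation":[0,0.09,0]},{"grip":1,"delta_pos":[0,0,0],"rotation":[0,0.18,0]},{"grip":1,"delta_pos":[0,0,0],"rotation":[0,0.27,0]},{"grip":1,"delta_pos":[0,0,0],"rotation":[0,0.36,0]},{"grip":1,"delta_pos":[0,0,0],"rotation":[0,0.45,0]}]'
python3 -m creep '[{"grip":1,"delta_pos":[0,0,0],"rotation":[0,0.09,0]},{"grip":1,"delta_pos":[0,0,0],"rotation":[0,0.1,0]},{"grip":1,"delta_pos":[0,0,0],"rotation":[0,0.1,0]}]'
python3 - <<'E'
from h import *
print(ctrl.get_obs()['joint_pos'].round(1))
a=np.radians(-84.65);X=np.array([np.cos(a),np.sin(a),0]);U=np.array([0,0,1])
t=np.radians(20);z=np.cos(t)*X-np.sin(t)*U;x=np.cos(t)*U+np.sin(t)*X;R=np.c_[x,np.cross(z,x),z]
e=Ro.from_matrix(R).as_euler('xyz',degrees=True);print(e)
go([.5473,-.0123,.0553],e)
s=snap('scene','s1'); 
cv2.imwrite('pics/s1c.png',cv2.resize(cv2.imread('pics/s1.png')[120:320,180:440],(780,600)))
E
```

```text
clock: 6.0
tool_pos: [0.5466, 0.0052, 0.1082]
orientation: [-179.8, -61.3, -84.7]
force: [0.4, -0.3, -0.3]
opening: 0.0657
gripper_force: 30.0
clock: 6.3
tool_pos: [0.5458, 0.0045, 0.1064]
orientation: [179.5, -70.0, -84.1]
force: [0.2, -0.2, -1.0]
opening: 0.066
gripper_force: 30.0
[ 45.3  39.7 -40.6  47.7 -76.4 -82.2]
[-180.    -70.    -84.65]
dpos [-0.422 -0.001  0.333] rot [ 0.001 -0.     0.002]
```

View pics/s1c.png

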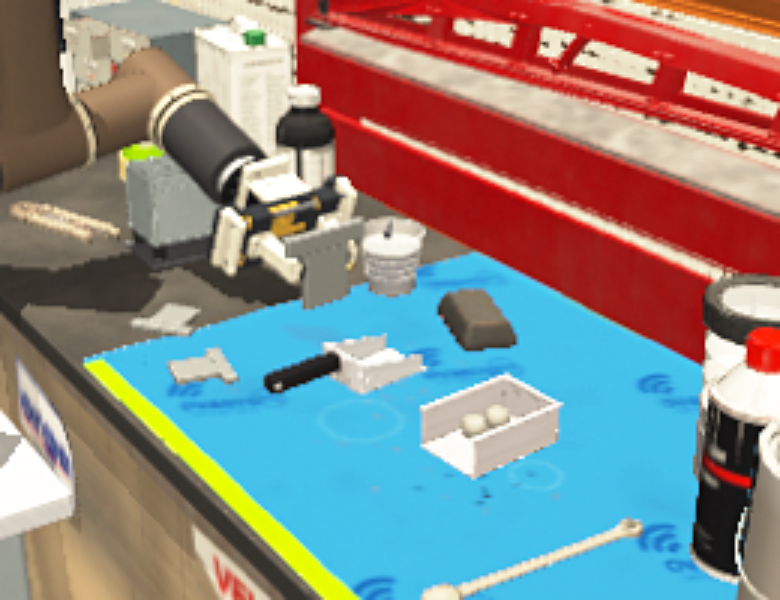

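```bash
python3 -m creep '[{"grip":1,"delta_pos":[0.02,-0.03,0.05],"rotation":[0.078,0,-0.028]},{"grip":1,"delta_pos":[0.04,-0.06,0.1],"rotation":[0.156,0,-0.057]},{"grip":1,"delta_pos":[0.06,-0.09,0.15],"rotation":[0.235,0,-0.086]},{"grip":1,"delta_pos":[0.073,-0.12,0.2],"rotation":[0.313,0,-0.114]},{"grip":1,"delta_pos":[0.073,-0.12,0.2],"rotation":[0.313,0,-0.114]}]'
python3 - <<'E'
from h import *
print(ctrl.get_obs()['joint_pos'].round(1))
a=np.radians(-54.65);X=np.array([np.cos(a),np.sin(a),0]);U=np.array([0,0,1])
t=np.radians(20);z=np.cos(t)*X-np.sin(t)*U;x=np.cos(t)*U+np.sin(t)*X;R=np.c_[x,np.cross(z,x),z]
e=Ro.from_matrix(R).as_euler('xyz',degrees=True);print(e)
go([.5597,-.0155,.0553],e)
E
```

```text
clock: 6.85
tool_pos: [0.5985, 0.011, 0.1144]
orientation: [178.4, -69.7, -55.6]
force: [0.5, -1.5, -1.1]
opening: 0.0654
gripper_force: 30.0
[ 36.1  32.8 -58.1  87.  -69.7 -90.4]
[180.   -70.   -54.65]
dpos [-0.555  0.464  0.217] rot [ 0.027  0.003 -0.004]
```

```bash
cat > kin.py <<'E'
from h import *
D=[([-51.9616,20.592,.634,-.023,-70.136,-16.508],[.24755,-.62747,.24761],[179.9,0,-158.48]),
([32.2,18,-36.6,25.4,-48,-46],[.5463,.0051,.1084],[-179.9,-20.8,-84.6]),
([45.3,39.7,-40.6,47.7,-76.4,-82.2],[.5458,.0045,.1064],[179.5,-70,-84.1])]
E
python3 - <<'E'
from kin import *
o=ctrl.get_obs(); D.append((list(o['joint_pos']),list(o['tool_pos']),list(o['orientation'])))
open('kin.py','a').write(f"D.append({([float(v) for v in o['joint_pos']],[float(v) for v in o['tool_pos']],[float(v) for v in o['orientation']])})\n")
E=lambda ax,a:Ro.from_euler(ax,a,degrees=True)
for s4 in (1,-1):
  for q,p,e in D:
    F=E('z',q[0])*E('y',q[1]-q[2])*E('x',s4*q[3])*E('y',-q[4])
    T=E('xyz',e) if 0 else Ro.from_euler('xyz',e,degrees=True)
    M=F.inv()*T; print(s4,M.apply([0,0,1]).round(3), M.apply([1,0,0]).round(3), np.degrees(np.arctan2(*M.apply([1,0,0])[[2,1]])).round(1), q[5])
E
```

```text
1 [ 1.     0.001 -0.   ] [ 0.001 -0.959 -0.284] -163.5 -16.508
1 [ 0.797 -0.575  0.184] [-0.53  -0.813 -0.24 ] -163.5 -46
1 [-0.036 -0.967  0.251] [-0.38  -0.219 -0.899] -103.7 -82.2
1 [-0.754 -0.098  0.649] [-0.648 -0.044 -0.76 ] -93.3 -90.43526571417289
-1 [ 1.  0. -0.] [ 0.    -0.959 -0.284] -163.5 -16.508
-1 [1.    0.001 0.001] [ 0.001 -0.695 -0.719] -134.0 -46
-1 [ 1.    -0.003  0.   ] [ 0.    -0.137 -0.991] -97.9 -82.2
-1 [ 1. -0. -0.] [-0.     0.008 -1.   ] -89.6 -90.43526571417289
```

```bash
cat >> kin.py <<'E'
E=lambda ax,a:Ro.from_euler(ax,a,degrees=True)
LO=np.array([-176.03,-82.01,-58.28,-173.87,-174.79,-173.66]);HI=np.array([176.03,121.73,71.71,95.51,-.11,173.66])
def fk(q,k):
    A=E('z',q[0]);B=A*E('y',q[1]-q[2]);C=B*E('x',-q[3])*E('y',-q[4])
    R=C*Ro.from_matrix(np.array([[0,0,1],[-1,0,0],[0,-1,0]],float).T.T) if 0 else None
    t=np.radians(-180-q[5]); x=np.array([0,np.cos(t),np.sin(t)]);z=np.array([1.,0,0])
    R=C*Ro.from_matrix(np.c_[x,np.cross(z,x),z])
    W=A.apply([k[0],k[1],k[2]])+(A*E('y',q[1])).apply([0,0,k[3]])+B.apply([k[4],0,k[5]])
    return W+k[6]*C.apply([1,0,0]),R,W
K=least_squares(lambda k:np.r_[np.concatenate([fk(q,k)[0]-p for q,p,e in D]),.01*k[[0,5]]],[0,-.19,.15,.6,.6,0,.28]).x
def ik(p,R,q0):
    f=lambda q:np.r_[(fk(q,K)[0]-p)*10,(fk(q,K)[1].inv()*R).as_rotvec()]
    best=None
    for s in range(12):
        g=np.clip(np.array(q0)+(np.random.RandomState(s).randn(6)*25 if s else 0),LO+1,HI-1)
        r=least_squares(f,g,bounds=(LO,HI),x_scale=50)
        if best is None or r.cost<best.cost-1e-7: best=r
        if best.cost<1e-7: break
    return best.x,best.cost
E
python3 - <<'E'
from kin import *
print(K.round(4))
for q,p,e in D: print(((fk(q,K)[0]-p)*1000).round(1),(np.degrees((fk(q,K)[1].inv()*E('xyz',e) if 0 else fk(q,K)[1].inv()*Ro.from_euler('xyz',e,degrees=True)).magnitude())).round(2))
U=np.array([0,0,1]);t=np.radians(20)
for yaw in (-84.65,-70,-60,-50):
  for Px in (.55,.6,.65):
    a=np.radians(yaw);X=np.array([np.cos(a),np.sin(a),0])
    z=np.cos(t)*X-np.sin(t)*U;x=np.cos(t)*U+np.sin(t)*X;R=Ro.from_matrix(np.c_[x,np.cross(z,x),z])
    P=np.array([Px,-.04,0]);T=P-X*.0178+U*.0553
    q,c=ik(T,R,D[2][0]);print(yaw,Px,q.round(0),'%.1e'%c,fk(q,K)[2].round(3))
E
```

```text
[ 0.2092 -0.195   0.1384  0.405   0.2819  0.0359  0.2162]
[-13.7  12.3  -8.8] 0.01
[11.1 34.   4.1] 0.09
[-1.3 47.5 -2.2] 0.16
[ -2.3 -68.5   7. ] 0.0
-84.65 0.55 [ 39.  47. -46.  57. -68. -93.] 1.0e-30 [0.529 0.18  0.129]
-84.65 0.6 [ 36.  49. -36.  58. -73. -85.] 1.2e-25 [0.579 0.18  0.129]
-84.65 0.65 [ 33.  51. -25.  58. -77. -78.] 3.5e-23 [0.629 0.18  0.129]
-70 0.55 [  42.   48.  -58.   74.  -65. -106.] 2.4e-05 [0.476 0.168 0.129]
-70 0.6 [ 38.  47. -48.  74. -68. -96.] 1.1e-28 [0.524 0.168 0.129]
-70 0.65 [ 35.  48. -38.  73. -71. -86.] 7.0e-31 [0.574 0.168 0.129]
-60 0.55 [  42.   48.  -58.   75.  -65. -103.] 1.4e-02 [0.476 0.168 0.129]
-60 0.6 [  40.   48.  -57.   86.  -68. -105.] 1.2e-20 [0.49  0.151 0.129]
-60 0.65 [ 36.  47. -46.  85. -70. -94.] 1.1e-30 [0.54  0.151 0.129]
-50 0.55 [  42.   47.  -58.   76.  -65. -100.] 5.4e-02 [0.477 0.166 0.132]
-50 0.6 [  39.   47.  -58.   90.  -68. -104.] 8.1e-03 [0.484 0.145 0.131]
-50 0.65 [  36.   47.  -53.   96.  -71. -100.] 4.7e-04 [0.513 0.134 0.129]
```

```bash
sed -i "s/return W+k\[6\]\*C.apply(\[1,0,0\]),R,W/W=W+k[7]*(B*E('x',-q[3])).apply([0,1,0]); return W+k[6]*C.apply([1,0,0]),R,W/; s/,\.01\*k\[\[0,5\]\]\],\[0,-.19,.15,.6,.6,0,.28\]/,.01*k[[0,5]]],[0,-.1,.15,.6,.6,0,.2,-.1]/" kin.py
cat > p.py <<'E'
from kin import *
print(K.round(4))
for q,p,e in D: print(((fk(q,K)[0]-p)*1000).round(1))
U=np.array([0,0,1]);t=np.radians(20)
for yaw in (-84.65,-70,-60):
  for Px in (.55,.6,.65):
    a=np.radians(yaw);X=np.array([np.cos(a),np.sin(a),0])
    z=np.cos(t)*X-np.sin(t)*U;x=np.cos(t)*U+np.sin(t)*X;R=Ro.from_matrix(np.c_[x,np.cross(z,x),z])
    P=np.array([Px,-.04,0]);T=P-X*.0178+U*.0553
    q,c=ik(T,R,D[2][0]);print(yaw,Px,q.round(0),'%.1e'%c,fk(q,K)[2].round(3))
E
python3 p.py
```

```text
[ 6.000e-04 -8.000e-04  1.980e-01  6.015e-01  4.630e-01  1.000e-04
  3.553e-01 -1.911e-01]
[-0.1 -0.1  0.1]
[-0.2  0.  -0.2]
[0.1 0.1 0.2]
[-0.  -0.  -0.1]
-84.65 0.55 [ 42.  44. -43.  52. -72. -88.] 1.2e-24 [0.517 0.31  0.177]
-84.65 0.6 [ 38.  46. -38.  55. -74. -84.] 3.0e-22 [0.567 0.31  0.177]
-84.65 0.65 [ 35.  47. -33.  57. -75. -81.] 8.9e-20 [0.617 0.31  0.177]
-70 0.55 [ 41.  40. -56.  72. -68. -97.] 6.6e-30 [0.43  0.29  0.177]
-70 0.6 [ 36.  41. -52.  75. -69. -93.] 1.6e-27 [0.48  0.29  0.177]
-70 0.65 [ 33.  43. -46.  77. -70. -89.] 3.3e-20 [0.53  0.29  0.177]
-60 0.55 [ 40.  40. -58.  75. -68. -96.] 8.5e-03 [0.416 0.288 0.173]
-60 0.6 [ 32.  40. -58.  89. -70. -98.] 3.7e-04 [0.433 0.27  0.176]
-60 0.65 [ 28.  41. -54.  94. -70. -95.] 7.8e-21 [0.474 0.265 0.177]
```

```bash
cat > p.py <<'E'
from kin import *
U=np.array([0,0,1]);t=np.radians(20)
def pose(yaw,P):
    a=np.radians(yaw);X=np.array([np.cos(a),np.sin(a),0])
    z=np.cos(t)*X-np.sin(t)*U;x=np.cos(t)*U+np.sin(t)*X
    return np.array(P)-X*.0178+U*.0553, Ro.from_matrix(np.c_[x,np.cross(z,x),z])
def pts(q):
    A=E('z',q[0]);S=A.apply([0,0,K[2]]);El=S+(A*E('y',q[1])).apply([0,0,K[3]]);B=A*E('y',q[1]-q[2]);F=El+B.apply([K[4],0,0]);return El,F,fk(q,K)[2]
if __name__=='__main__':
  for yaw in (110,95,80,65,50):
    for P in ([.55,.17,0],[.6,.17,0]):
      best=None
      for q0 in ([-20,40,-40,-50,-70,80],[0,40,-30,-90,-70,0]):
        q,c=ik(*pose(yaw,P),q0)
        if best is None or c<best[1]: best=(q,c)
      q,c=best;print(yaw,P,q.round(0),'%.0e'%c,[v.round(2).tolist() for v in pts(q)])
E
python3 p.py
```

```text
110 [0.55, 0.17, 0] [  -5.   47.    6.  -59.  -94. -133.] 2e-25 [[0.44, -0.04, 0.61], [0.79, -0.07, 0.3], [0.67, -0.16, 0.18]]
110 [0.6, 0.17, 0] [  -5.   50.   13.  -59.  -96. -137.] 2e-28 [[0.46, -0.04, 0.59], [0.83, -0.07, 0.31], [0.72, -0.16, 0.18]]
95 [0.55, 0.17, 0] [ -10.   43.   -4.  -66.  -85. -131.] 1e-29 [[0.41, -0.07, 0.63], [0.72, -0.12, 0.3], [0.58, -0.18, 0.18]]
95 [0.6, 0.17, 0] [  -9.   46.    3.  -66.  -86. -136.] 4e-24 [[0.42, -0.07, 0.62], [0.76, -0.12, 0.3], [0.63, -0.18, 0.18]]
80 [0.55, 0.17, 0] [ -14.   40.  -13.  -75.  -76. -128.] 5e-23 [[0.38, -0.09, 0.66], [0.64, -0.16, 0.29], [0.49, -0.18, 0.18]]
80 [0.6, 0.17, 0] [ -13.   42.   -7.  -75.  -77. -132.] 5e-21 [[0.39, -0.09, 0.65], [0.69, -0.16, 0.3], [0.54, -0.18, 0.18]]
65 [0.55, 0.17, 0] [ -18.   38.  -23.  -86.  -69. -121.] 1e-20 [[0.35, -0.12, 0.67], [0.56, -0.19, 0.27], [0.4, -0.15, 0.18]]
65 [0.6, 0.17, 0] [ -16.   39.  -18.  -86.  -69. -126.] 3e-30 [[0.36, -0.11, 0.67], [0.61, -0.18, 0.28], [0.45, -0.15, 0.18]]
50 [0.55, 0.17, 0] [ -23.   37.  -34. -100.  -65. -110.] 2e-29 [[0.34, -0.14, 0.68], [0.48, -0.2, 0.24], [0.32, -0.1, 0.18]]
50 [0.6, 0.17, 0] [ -20.   37.  -28. -100.  -63. -116.] 7e-28 [[0.34, -0.12, 0.68], [0.52, -0.19, 0.25], [0.37, -0.1, 0.18]]
```

```bash
cat > q.py <<'E'
from p import *
s=load('t0');print('cab',atz(s,(560*.5,105),.1).round(2),'block',atz(s,(311,143),.03).round(2),'cup',atz(s,(264,143),.1).round(2))
def pose2(yaw,T,tilt):
    a=np.radians(yaw);X=np.array([np.cos(a),np.sin(a),0]);t=np.radians(tilt)
    z=np.cos(t)*X-np.sin(t)*U;x=np.cos(t)*U+np.sin(t)*X
    return np.array(T),Ro.from_matrix(np.c_[x,np.cross(z,x),z])
q=np.array(ctrl.get_obs()['joint_pos'])
for yaw,T,ti in [(-70,[.60,.01,.2],20),(-85,[.56,.01,.23],30),(-110,[.5,.03,.25],45),(-135,[.47,.05,.25],50),(-160,[.45,.08,.25],50),(-185,[.45,.1,.25],50),(-210,[.45,.12,.25],45),(-235,[.48,.14,.2],35),(-260,[.52,.15,.15],20),(-260,[.52,.15,.0553],20)]:
    q,c=ik(*pose2(yaw,T,ti),q);print(yaw,T,ti,q.round(0),'%.0e'%c,[v.round(2).tolist() for v in pts(q)])
E
python3 q.py
```

```text
cab [0.82 0.02 0.1 ] block [ 0.71 -0.08  0.03] cup [0.7  0.07 0.1 ]
-70 [0.6, 0.01, 0.2] 20 [ 42.  29. -46.  64. -76. -76.] 1e-27 [[0.22, 0.2, 0.72], [0.31, 0.28, 0.28], [0.49, 0.32, 0.32]]
-85 [0.56, 0.01, 0.23] 30 [ 44.  25. -34.  43. -81. -67.] 9e-30 [[0.19, 0.18, 0.74], [0.35, 0.34, 0.34], [0.53, 0.32, 0.41]]
-110 [0.5, 0.03, 0.25] 45 [ 41.  22. -19.  20. -90. -68.] 4e-18 [[0.17, 0.15, 0.76], [0.44, 0.37, 0.45], [0.59, 0.27, 0.5]]
-135 [0.47, 0.05, 0.25] 50 [ 35.  23.  -9.   6. -97. -82.] 1e-26 [[0.19, 0.14, 0.75], [0.51, 0.36, 0.5], [0.63, 0.21, 0.52]]
-160 [0.45, 0.08, 0.25] 50 [  30.   24.   -2.   -6. -103.  -99.] 9e-30 [[0.22, 0.12, 0.75], [0.58, 0.33, 0.54], [0.66, 0.16, 0.52]]
-185 [0.45, 0.1, 0.25] 50 [  22.   24.    3.  -18. -104. -116.] 8e-31 [[0.23, 0.09, 0.75], [0.63, 0.26, 0.58], [0.68, 0.08, 0.52]]
-210 [0.45, 0.12, 0.25] 45 [  14.   24.    4.  -30. -104. -132.] 5e-29 [[0.24, 0.06, 0.75], [0.66, 0.16, 0.59], [0.67, -0.01, 0.5]]
-235 [0.48, 0.14, 0.2] 35 [   3.   28.    2.  -45.  -98. -140.] 6e-27 [[0.28, 0.02, 0.73], [0.7, 0.04, 0.52], [0.65, -0.1, 0.4]]
-260 [0.52, 0.15, 0.15] 20 [  -9.   35.   -4.  -63.  -91. -138.] 1e-23 [[0.34, -0.05, 0.69], [0.7, -0.11, 0.4], [0.58, -0.18, 0.27]]
-260 [0.52, 0.15, 0.0553] 20 [  -9.   43.   -4.  -63.  -87. -129.] 6e-28 [[0.41, -0.06, 0.63], [0.72, -0.11, 0.29], [0.58, -0.18, 0.18]]
```

```bash
sed -i '/^q=np.array(ctrl/,$d' q.py; sed -i 's/^s=load.*$//' q.py
cat >> q.py <<'E'
def chain(W):
    o=ctrl.get_obs();p=o['tool_pos'];R=Ro.from_euler('xyz',o['orientation'],degrees=True)
    for P,T in W:
        d=R.inv().apply(P-p)/.1;w=(R.inv()*T).as_rotvec()/(np.pi/2)
        print('dpos',d.round(3).tolist(),'rot',w.round(3).tolist(),'rows',max(np.abs(np.linalg.norm(d)*2),np.linalg.norm(w)*90/8.59).round(1));p,R=P,T
E
python3 -c "
from q import *
chain([pose2(*a) for a in [(-70,[.60,.01,.2],20),(-85,[.56,.01,.23],30)]])"
```

```text
dpos [0.809, 0.001, -0.28] rot [-0.133, 0.002, 0.055] rows 1.7
dpos [0.235, 0.376, -0.231] rot [-0.151, -0.11, 0.071] rows 2.1
```

```bash
python3 -m creep '[{"grip":1,"delta_pos":[0.4,0,-0.14],"rotation":[-0.065,0,0.027]},{"grip":1,"delta_pos":[0.81,0,-0.28],"rotation":[-0.133,0,0.055]},{"grip":1,"delta_pos":[0.81,0,-0.28],"rotation":[-0.133,0,0.055]}]'
python3 -c "
from q import *
chain([pose2(*a) for a in [(-85,[.56,.01,.23],30),(-110,[.5,.03,.25],45),(-135,[.47,.05,.25],50),(-160,[.45,.08,.25],50),(-185,[.45,.1,.25],50),(-210,[.45,.12,.25],45),(-235,[.48,.14,.2],35),(-260,[.52,.15,.15],20)]])"
```

```text
clock: 7.15
tool_pos: [0.5992, 0.0118, 0.2018]
orientation: [-179.3, -69.6, -71.2]
force: [-0.4, 0.5, -1.6]
opening: 0.0656
gripper_force: 30.0
dpos [0.226, 0.375, -0.205] rot [-0.146, -0.106, 0.066] rows 2.0
dpos [0.047, 0.58, -0.318] rot [-0.221, -0.164, 0.17] rows 3.4
dpos [-0.06, 0.35, -0.06] rot [-0.188, -0.055, 0.205] rows 3.0
dpos [-0.054, 0.354, -0.045] rot [-0.179, 0.0, 0.213] rows 2.9
dpos [-0.052, 0.188, -0.044] rot [-0.179, -0.0, 0.213] rows 2.9
dpos [0.013, 0.199, 0.011] rot [-0.188, 0.055, 0.205] rows 3.0
dpos [-0.467, 0.323, 0.241] rot [-0.213, 0.109, 0.179] rows 3.1
dpos [-0.494, 0.385, 0.166] rot [-0.247, 0.164, 0.129] rows 3.4
```

```bash
python3 -m creep '[{"grip":1,"delta_pos":[0.11,0.19,-0.1],"rotation":[-0.073,-0.053,0.033]},{"grip":1,"delta_pos":[0.226,0.375,-0.205],"rotation":[-0.146,-0.106,0.066]}]' >/dev/null
python3 -m creep '[{"grip":1,"delta_pos":[0.01,0.15,-0.08],"rotation":[-0.055,-0.041,0.042]},{"grip":1,"delta_pos":[0.02,0.29,-0.16],"rotation":[-0.11,-0.082,0.085]},{"grip":1,"delta_pos":[0.035,0.44,-0.24],"rotation":[-0.165,-0.123,0.127]},{"grip":1,"delta_pos":[0.047,0.58,-0.318],"rotation":[-0.221,-0.164,0.17]}]'
python3 -m creep '[{"grip":1,"delta_pos":[-0.02,0.12,-0.02],"rotation":[-0.063,-0.018,0.068]},{"grip":1,"delta_pos":[-0.04,0.24,-0.04],"rotation":[-0.125,-0.037,0.137]},{"grip":1,"delta_pos":[-0.06,0.35,-0.06],"rotation":[-0.188,-0.055,0.205]}]' >/dev/null
python3 -m creep '[{"grip":1,"delta_pos":[-0.02,0.12,-0.015],"rotation":[-0.06,0,0.071]},{"grip":1,"delta_pos":[-0.04,0.24,-0.03],"rotation":[-0.12,0,0.142]},{"grip":1,"delta_pos":[-0.054,0.354,-0.045],"rotation":[-0.179,0,0.213]}]' 
python3 -c "
from q import *
chain([pose2(*a) for a in [(-185,[.45,.1,.25],50),(-210,[.45,.12,.25],45),(-235,[.48,.14,.2],35),(-260,[.52,.15,.15],20)]])"
```

```text
clock: 7.75
tool_pos: [0.4976, 0.029, 0.2461]
orientation: [179.6, -45.3, -109.5]
force: [1.5, -1.0, -1.0]
opening: 0.0658
gripper_force: 30.0
clock: 8.35
tool_pos: [0.4478, 0.0789, 0.2459]
orientation: [-179.7, -40.4, -160.1]
force: [-0.9, -0.4, -1.5]
opening: 0.0658
gripper_force: 30.0
dpos [-0.044, 0.19, -0.092] rot [-0.182, -0.004, 0.211] rows 2.9
dpos [0.013, 0.199, 0.011] rot [-0.188, 0.055, 0.205] rows 3.0
dpos [-0.467, 0.323, 0.241] rot [-0.213, 0.109, 0.179] rows 3.1
dpos [-0.494, 0.385, 0.166] rot [-0.247, 0.164, 0.129] rows 3.4
```

```bash
python3 -m creep '[{"grip":1,"delta_pos":[-0.015,0.06,-0.03],"rotation":[-0.06,0,0.07]},{"grip":1,"delta_pos":[-0.03,0.12,-0.06],"rotation":[-0.12,0,0.14]},{"grip":1,"delta_pos":[-0.044,0.19,-0.09],"rotation":[-0.18,0,0.211]}]' >/dev/null
python3 -m creep '[{"grip":1,"delta_pos":[0,0.07,0],"rotation":[-0.063,0.018,0.068]},{"grip":1,"delta_pos":[0.01,0.13,0.01],"rotation":[-0.125,0.037,0.137]},{"grip":1,"delta_pos":[0.013,0.2,0.01],"rotation":[-0.188,0.055,0.205]}]'
python3 -m creep '[{"grip":1,"delta_pos":[-0.12,0.08,0.06],"rotation":[-0.053,0.027,0.045]},{"grip":1,"delta_pos":[-0.23,0.16,0.12],"rotation":[-0.106,0.055,0.09]},{"grip":1,"delta_pos":[-0.35,0.24,0.18],"rotation":[-0.16,0.082,0.135]},{"grip":1,"delta_pos":[-0.467,0.323,0.241],"rotation":[-0.213,0.109,0.179]}]' >/dev/null
python3 -m creep '[{"grip":1,"delta_pos":[-0.12,0.1,0.04],"rotation":[-0.062,0.041,0.032]},{"grip":1,"delta_pos":[-0.25,0.19,0.08],"rotation":[-0.124,0.082,0.065]},{"grip":1,"delta_pos":[-0.37,0.29,0.12],"rotation":[-0.186,0.123,0.097]},{"grip":1,"delta_pos":[-0.494,0.385,0.166],"rotation":[-0.247,0.164,0.129]},{"grip":1,"delta_pos":[-0.494,0.385,0.166],"rotation":[-0.247,0.164,0.129]}]'
python3 -c "
from q import *
snap('scene','s2')
print(ctrl.get_obs()['joint_pos'].round(0))
im=cv2.imread('pics/s2.png'); cv2.imwrite('pics/s2c.png',cv2.resize(im[100:320,130:420],(790,600)))
chain([pose2(-260,[.52,.15,.07],20),pose2(-260,[.52,.15,.0553],20)])"
```

```text
clock: 8.95
tool_pos: [0.4504, 0.12, 0.2503]
orientation: [-179.5, -45.3, 149.7]
force: [-1.0, -0.6, -0.7]
opening: 0.0658
gripper_force: 30.0
clock: 9.85
tool_pos: [0.5187, 0.1479, 0.1472]
orientation: [-177.7, -69.9, 97.9]
force: [-0.5, -1.4, -1.6]
opening: 0.0658
gripper_force: 30.0
[  -9.   35.   -4.  -62.  -92. -138.]
dpos [-0.73, 0.02, 0.29] rot [-0.005, 0.003, -0.005] rows 1.6
dpos [-0.138, -0.0, 0.05] rot [0.0, 0.0, 0.0] rows 0.3
```

View pics/s2c.png

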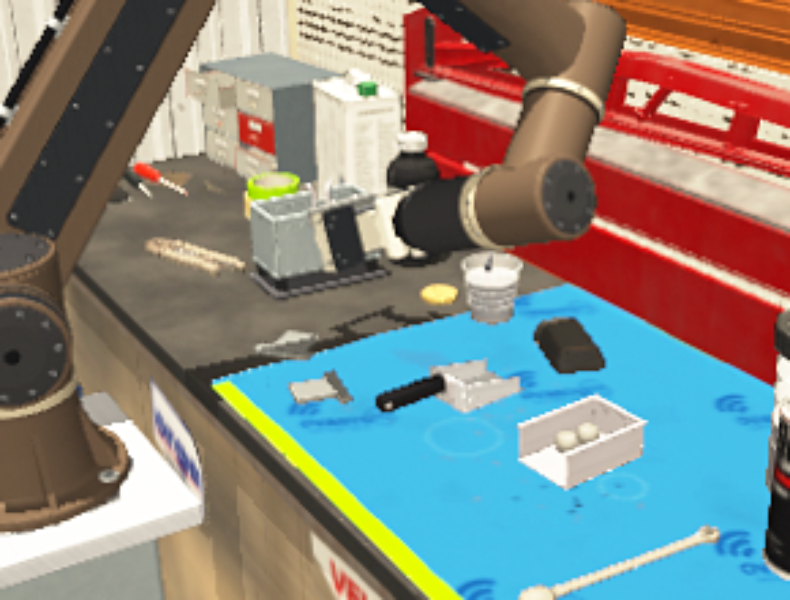

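```bash
python3 -m creep '[{"grip":1,"delta_pos":[-0.35,0.02,0.14],"rotation":[-0.005,0.003,-0.005]},{"grip":1,"delta_pos":[-0.6,0.02,0.24],"rotation":[-0.005,0.003,-0.005]},{"grip":1,"delta_pos":[-0.7,0.02,0.28],"rotation":[-0.005,0.003,-0.005]},{"grip":1,"delta_pos":[-0.73,0.02,0.29],"rotation":[-0.005,0.003,-0.005]},{"grip":1,"delta_pos":[-0.73,0.02,0.29],"rotation":[-0.005,0.003,-0.005]}]'
python3 -m creep '[{"grip":1,"delta_pos":[-0.03,0,0.01],"rotation":[0,0,0]},{"grip":1,"delta_pos":[-0.06,0,0.022],"rotation":[0,0,0]},{"grip":1,"delta_pos":[-0.09,0,0.033],"rotation":[0,0,0]},{"grip":1,"delta_pos":[-0.12,0,0.043],"rotation":[0,0,0]},{"grip":1,"delta_pos":[-0.12,0,0.043],"rotation":[0,0,0]}]'
python3 -c "
from q import *
s=snap('wrist','w2')
chain([pose2(-260,[.52,.15,.0553],20)])"
```

```text
clock: 10.4
tool_pos: [0.5211, 0.1512, 0.0711]
orientation: [179.5, -69.9, 100.8]
force: [0.2, 0.4, -0.4]
opening: 0.0654
gripper_force: 30.0
clock: 10.9
tool_pos: [0.5205, 0.1507, 0.0569]
orientation: [180.0, -70.0, 100.2]
force: [-0.1, 0.2, -0.6]
opening: 0.0655
gripper_force: 30.0
dpos [-0.018, -0.007, 0.001] rot [-0.002, 0.001, 0.001] rows 0.0
```

```bash
python3 -m creep '[{"grip":1,"delta_pos":[-0.009,0,0.003],"rotation":[0,0,0]},{"grip":1,"delta_pos":[-0.014,0,0.005],"rotation":[0,0,0]},{"grip":1,"delta_pos":[-0.014,0,0.005],"rotation":[0,0,0]}]'
python3 -m creep '[{"grip":1,"delta_pos":[-0.009,0,0.003],"rotation":[0,0,0]},{"grip":1,"delta_pos":[-0.014,0,0.005],"rotation":[0,0,0]},{"grip":1,"delta_pos":[-0.014,0,0.005],"rotation":[0,0,0]}]'
```

```text
clock: 11.25
tool_pos: [0.5207, 0.1507, 0.0558]
orientation: [179.8, -70.0, 100.4]
force: [-0.2, -0.2, -1.0]
opening: 0.0658
gripper_force: 30.0
clock: 11.55
tool_pos: [0.5206, 0.1509, 0.0557]
orientation: [179.7, -70.1, 100.6]
force: [-0.3, -2.3, 7.2]
opening: 0.0653
gripper_force: 30.0
```

```bash
python3 -m creep '[{"grip":0.15,"delta_pos":[0,0,0],"rotation":[0,0,0]},{"grip":0.08,"delta_pos":[0,0,0],"rotation":[0,0,0]},{"grip":0.05,"delta_pos":[0,0,0],"rotation":[0,0,0]},{"grip":0,"delta_pos":[0,0,0],"rotation":[0,0,0]}]'
python3 -m creep '[{"grip":0,"delta_pos":[0,0,-0.1],"rotation":[0,0,0]},{"grip":0,"delta_pos":[0,0,-0.25],"rotation":[0,0,0]},{"grip":0,"delta_pos":[0,0,-0.5],"rotation":[0,0,0]},{"grip":0,"delta_pos":[0,0,-0.9],"rotation":[0,0,0]},{"grip":0,"delta_pos":[0,0,-1],"rotation":[0,0,0]}]'
python3 - <<'E'
from h import *
s=snap('wrist','w3');t=snap('top','t3');c=snap('scene','s3')
a=cv2.imread('pics/w3.png');b=cv2.imread('pics/t3.png')[130:270,150:310]; d=cv2.imread('pics/s3.png')[140:280,170:330]
cv2.imwrite('pics/m3.png',np.vstack([np.hstack([cv2.resize(b,(400,300)),cv2.resize(d,(400,300))]),np.hstack([cv2.resize(a,(400,300)),np.zeros((300,400,3),np.uint8)])]))
E
```

```text
clock: 11.95
tool_pos: [0.5206, 0.1507, 0.0541]
orientation: [179.9, -69.9, 100.3]
force: [-0.3, -0.3, 0.1]
opening: 0.0855
gripper_force: 0.0
clock: 12.45
tool_pos: [0.5385, 0.0537, 0.0898]
orientation: [179.5, -69.8, 100.6]
force: [0.4, -0.1, -0.5]
opening: 0.0879
gripper_force: 0.0
```

View pics/m3.png

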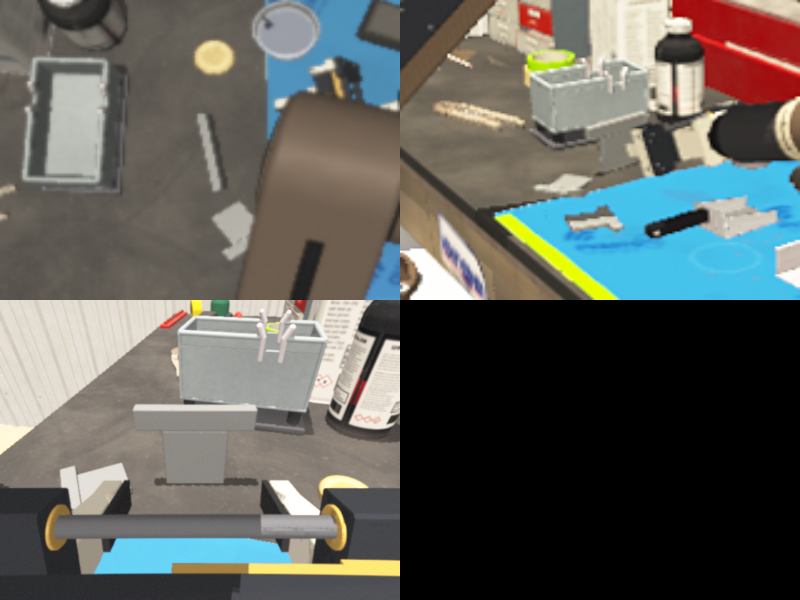

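```bash
cat >> q.py <<'E'
def chk(W,q):
    for T,R in W:
        q,c=ik(T,R,q);print(T,q.round(0),'%.0e'%c,[v.round(2).tolist() for v in pts(q)])
    return q
E
python3 - <<'E'
from q import *
t=load('t3')
i=cv2.imread('pics/t3.png')[165:230,215:255];cv2.imwrite('pics/t3c.png',cv2.resize(i,None,fx=8,fy=8,interpolation=cv2.INTER_CUBIC))
w=load('w3')
i=cv2.imread('pics/w3.png')[130:260,170:380];cv2.imwrite('pics/w3c.png',cv2.resize(i,None,fx=3.5,fy=3.5,interpolation=cv2.INTER_CUBIC))
# predicted outline
a=np.radians(100.3);X=np.array([np.cos(a),np.sin(a),0]);Y=np.array([-X[1],X[0],0]);P=np.array([.5174,.1682,0])
c=np.array([P+sx*.006*X+sy*.058*Y+[0,0,.096] for sx,sy in ((-1,-1),(-1,1),(1,1),(1,-1))])
print('top',proj(t,c).round(1).tolist());print('wr',proj(w,c).round(1).tolist())
g=cv2.cvtColor(cv2.imread('pics/t3.png'),cv2.COLOR_BGR2GRAY)
for r in range(180,222,3): print(r,g[r,224:246].tolist())
W=[pose2(-260,[.53,.05,.2],20),pose2(-235,[.51,.10,.26],40),pose2(-210,[.5,.14,.28],55),pose2(-185,[.51,.16,.28],75),pose2(-169.7,[.517,.168,.25],90)]
chk(W,np.array(ctrl.get_obs()['joint_pos']));chain(W)
E
```

```text
top [[231.8, 181.5], [238.5, 217.4], [234.7, 218.1], [228.1, 182.2]]
wr [[360.9, 154.0], [183.7, 153.8], [187.1, 145.1], [357.5, 145.3]]
180 [93, 94, 94, 92, 92, 93, 93, 92, 92, 93, 94, 95, 94, 94, 94, 93, 93, 92, 91, 93, 90, 89]
183 [92, 94, 95, 93, 100, 153, 157, 155, 103, 74, 72, 88, 92, 92, 92, 93, 93, 90, 88, 87, 87, 86]
186 [93, 92, 93, 96, 105, 165, 170, 170, 153, 88, 61, 68, 87, 93, 94, 92, 91, 91, 90, 88, 87, 87]
189 [96, 95, 95, 93, 93, 105, 164, 171, 170, 103, 63, 62, 85, 90, 91, 90, 89, 89, 89, 87, 88, 87]
192 [94, 92, 90, 88, 89, 100, 151, 168, 172, 168, 95, 63, 84, 89, 89, 91, 90, 89, 90, 88, 87, 87]
195 [87, 88, 89, 89, 89, 88, 97, 164, 172, 168, 108, 68, 62, 83, 90, 91, 90, 90, 89, 88, 87, 87]
198 [88, 89, 88, 89, 88, 87, 96, 140, 168, 173, 166, 95, 63, 61, 85, 89, 91, 89, 89, 88, 88, 88]
201 [98, 96, 92, 90, 92, 94, 95, 99, 165, 174, 170, 123, 74, 63, 85, 89, 90, 89, 89, 88, 88, 88]
204 [98, 95, 92, 93, 95, 94, 95, 98, 125, 166, 173, 170, 96, 63, 64, 88, 90, 89, 89, 88, 89, 90]
207 [93, 94, 96, 97, 96, 95, 96, 95, 103, 163, 173, 170, 131, 76, 64, 87, 90, 91, 90, 91, 
[... 630 characters left out ...]
-0.12, 0.49]]
[0.5  0.14 0.28] [  18.   22.    9.  -26. -101. -137.] 2e-23 [[0.21, 0.07, 0.76], [0.64, 0.21, 0.65], [0.68, 0.04, 0.57]]
[0.51 0.16 0.28] [  32.   15.   -1.   -9.  -86. -125.] 1e-27 [[0.13, 0.08, 0.78], [0.51, 0.32, 0.65], [0.6, 0.15, 0.62]]
[0.517 0.168 0.25 ] [  39.    8.  -16.   -0.  -66. -118.] 8e-27 [[0.07, 0.05, 0.79], [0.4, 0.32, 0.61], [0.52, 0.17, 0.61]]
dpos [1.024, -0.086, -0.435] rot [-0.001, 0.001, 0.001] rows 2.2
dpos [0.744, -0.11, 0.29] rot [0.242, -0.219, -0.14] rows 3.7
dpos [0.401, 0.148, 0.166] rot [0.188, -0.164, -0.205] rows 3.4
dpos [0.011, 0.223, 0.008] rot [0.118, -0.219, -0.253] rows 3.7
dpos [-0.138, 0.086, 0.274] rot [0.022, -0.166, -0.169] rows 2.5
```

```bash
python3 -m creep '[{"grip":0,"delta_pos":[0.4,-0.03,-0.2],"rotation":[0,0,0]},{"grip":0,"delta_pos":[0.75,-0.06,-0.35],"rotation":[0,0,0]},{"grip":0,"delta_pos":[1,-0.08,-0.43],"rotation":[0,0,0]}]' >/dev/null
python3 -m creep '[{"grip":0,"delta_pos":[0.19,-0.03,0.07],"rotation":[0.06,-0.055,-0.035]},{"grip":0,"delta_pos":[0.37,-0.05,0.15],"rotation":[0.12,-0.11,-0.07]},{"grip":0,"delta_pos":[0.56,-0.08,0.22],"rotation":[0.18,-0.165,-0.105]},{"grip":0,"delta_pos":[0.74,-0.11,0.29],"rotation":[0.242,-0.219,-0.14]}]' >/dev/null
python3 -m creep '[{"grip":0,"delta_pos":[0.1,0.04,0.04],"rotation":[0.047,-0.041,-0.051]},{"grip":0,"delta_pos":[0.2,0.07,0.08],"rotation":[0.094,-0.082,-0.102]},{"grip":0,"delta_pos":[0.3,0.11,0.12],"rotation":[0.141,-0.123,-0.154]},{"grip":0,"delta_pos":[0.4,0.148,0.166],"rotation":[0.188,-0.164,-0.205]}]' >/dev/null
python3 -m creep '[{"grip":0,"delta_pos":[0,0.06,0],"rotation":[0.03,-0.055,-0.063]},{"grip":0,"delta_pos":[0,0.11,0],"rotation":[0.06,-0.11,-0.126]},{"grip":0,"delta_pos":[0.01,0.17,0],"rotation":[0.09,-0.165,-0.19]},{"grip":0,"delta_pos":[0.011,0.223,0.008],"rotation":[0.118,-0.219,-0.253]}]'
python3 -c "
from q import *
chain([pose2(-169.7,[.5174,.1682,.18],90),pose2(-169.7,[.5174,.1682,.09],90)])"
```

```text
clock: 14.1
tool_pos: [0.5096, 0.162, 0.2763]
orientation: [-179.9, -14.7, 175.6]
force: [0.2, -0.3, -0.0]
opening: 0.0874
gripper_force: 0.0
dpos [-0.316, 0.069, 0.913] rot [0.02, -0.163, -0.163] rows 2.4
dpos [-0.0, 0.0, 0.9] rot [0.0, 0.0, 0.0] rows 1.8
```

```bash
python3 -m creep '[{"grip":0,"delta_pos":[-0.1,0.02,0.3],"rotation":[0.007,-0.055,-0.055]},{"grip":0,"delta_pos":[-0.2,0.05,0.6],"rotation":[0.014,-0.11,-0.11]},{"grip":0,"delta_pos":[-0.316,0.069,0.91],"rotation":[0.02,-0.163,-0.163]},{"grip":0,"delta_pos":[-0.316,0.069,0.91],"rotation":[0.02,-0.163,-0.163]},{"grip":0,"delta_pos":[-0.316,0.069,0.91],"rotation":[0.02,-0.163,-0.163]}]'
python3 -c "
from q import *
chain([pose2(-169.7,[.5174,.1682,.088],90)])"
```

```text
clock: 14.6
tool_pos: [0.5168, 0.1671, 0.1811]
orientation: [180.0, -0.3, -170.0]
force: [0.9, 0.9, 1.8]
opening: 0.0874
gripper_force: 0.0
dpos [-0.012, 0.01, 0.93] rot [0.0, -0.003, -0.004] rows 1.9
```

```bash
python3 -m creep '[{"grip":0,"delta_pos":[-0.01,0.01,0.35],"rotation":[0,-0.003,-0.004]},{"grip":0,"delta_pos":[-0.01,0.01,0.7],"rotation":[0,-0.003,-0.004]},{"grip":0,"delta_pos":[-0.01,0.01,0.88],"rotation":[0,-0.003,-0.004]},{"grip":0.3,"delta_pos":[-0.01,0.01,0.93],"rotation":[0,-0.003,-0.004]},{"grip":0.7,"delta_pos":[-0.01,0.01,0.93],"rotation":[0,-0.003,-0.004]}]'
python3 -m creep '[{"grip":0.8,"delta_pos":[0,0,0],"rotation":[0,0,0]},{"grip":0.9,"delta_pos":[0,0,0],"rotation":[0,0,0]},{"grip":1,"delta_pos":[0,0,0],"rotation":[0,0,0]},{"grip":1,"delta_pos":[0,0,0],"rotation":[0,0,0]},{"grip":1,"delta_pos":[0,0,0],"rotation":[0,0,0]}]'
```

```text
clock: 15.1
tool_pos: [0.5197, 0.1686, 0.0884]
orientation: [179.9, 0.1, -169.8]
force: [-0.2, -0.5, -0.4]
opening: 0.0765
gripper_force: 0.0
clock: 15.6
tool_pos: [0.5184, 0.1681, 0.088]
orientation: [179.9, 0.2, -169.7]
force: [0.6, -0.2, -0.3]
opening: 0.0372
gripper_force: 0.0
```

```bash
python3 -m creep '[{"grip":1,"delta_pos":[0,0,0],"rotation":[0,0,0]},{"grip":1,"delta_pos":[0,0,0],"rotation":[0,0,0]},{"grip":1,"delta_pos":[0,0,0],"rotation":[0,0,0]},{"grip":1,"delta_pos":[0,0,0],"rotation":[0,0,0]},{"grip":1,"delta_pos":[0,0,0],"rotation":[0,0,0]}]'
python3 - <<'E'
from q import *
W=[pose2(-169.7,[.5184,.1681,.26],90),pose2(-131,[.55,.25,.29],90),pose2(-92.57,[.5903,.341,.28],90)]
chk(W,np.array(ctrl.get_obs()['joint_pos']))
E
```

```text
clock: 16.1
tool_pos: [0.5182, 0.168, 0.0876]
orientation: [179.9, 0.1, -169.7]
force: [0.5, 0.1, 0.1]
opening: 0.0121
gripper_force: 30.0
[0.5184 0.1681 0.26  ] [  39.    8.  -15.    0.  -67. -118.] 6e-30 [[0.06, 0.05, 0.79], [0.4, 0.32, 0.62], [0.52, 0.17, 0.62]]
[0.55 0.25 0.29] [ 43.  13.  -5.  -0. -72. -84.] 5e-22 [[0.1, 0.09, 0.79], [0.42, 0.39, 0.65], [0.55, 0.25, 0.65]]
[0.5903 0.341  0.28  ] [ 46.  20.   4.   0. -74. -49.] 1e-21 [[0.14, 0.15, 0.76], [0.45, 0.47, 0.64], [0.59, 0.34, 0.64]]
```

```bash
python3 -m creep '[{"grip":1,"delta_pos":[0,0,-0.2],"rotation":[0,0,0]},{"grip":1,"delta_pos":[0,0,-0.6],"rotation":[0,0,0]},{"grip":1,"delta_pos":[0,0,-1],"rotation":[0,0,0]}]' >/dev/null
python3 -m creep '[{"grip":1,"delta_pos":[0,0,-0.4],"rotation":[0,0,0]},{"grip":1,"delta_pos":[0,0,-0.8],"rotation":[0,0,0]},{"grip":1,"delta_pos":[0,0,-0.8],"rotation":[0,0,0]}]'
python3 - <<'E'
from q import *
t,s=load('t0'),load('s0')
c=tri((t,(250*.7,178*.7)),(s,(402*.7,216*.7)));print('cap',c.round(3))
W=[pose2(-131,[.55,.25,.28],90),pose2(-92.57,[.5903,.341,.28],90)]
chain(W)
E
```

```text
clock: 16.7
tool_pos: [0.5202, 0.1688, 0.2737]
orientation: [179.8, 0.7, -169.7]
force: [0.6, 0.7, -1.8]
opening: 0.0121
gripper_force: 30.0
cap [0.733 0.329 0.2  ]
dpos [-0.44, 0.746, -0.055] rot [-0.0, 0.008, -0.429] rows 4.5
dpos [-0.951, 0.293, -0.0] rot [0.0, 0.0, -0.427] rows 4.5
```

```bash
python3 -m creep '[{"grip":1,"delta_pos":[-0.09,0.15,-0.01],"rotation":[0,0,-0.086]},{"grip":1,"delta_pos":[-0.18,0.3,-0.02],"rotation":[0,0,-0.172]},{"grip":1,"delta_pos":[-0.27,0.45,-0.03],"rotation":[0,0,-0.258]},{"grip":1,"delta_pos":[-0.36,0.6,-0.04],"rotation":[0,0,-0.344]},{"grip":1,"delta_pos":[-0.44,0.746,-0.055],"rotation":[0,0.005,-0.429]}]' >/dev/null
python3 -m creep '[{"grip":1,"delta_pos":[-0.19,0.06,0],"rotation":[0,0,-0.086]},{"grip":1,"delta_pos":[-0.38,0.12,0],"rotation":[0,0,-0.172]},{"grip":1,"delta_pos":[-0.57,0.18,0],"rotation":[0,0,-0.258]},{"grip":1,"delta_pos":[-0.76,0.24,0],"rotation":[0,0,-0.344]},{"grip":1,"delta_pos":[-0.951,0.293,0],"rotation":[0,0,-0.427]}]' >/dev/null
python3 -m creep '[{"grip":1,"delta_pos":[0,0,0],"rotation":[0,0,0]},{"grip":1,"delta_pos":[0,0,0],"rotation":[0,0,0]}]'
python3 - <<'E'
from q import *
s=snap('wrist','w4')
im=cv2.imread('pics/w4.png')
a=np.radians(-2.57);C=np.array([np.cos(a),np.sin(a),0]);S=np.array([-C[1],C[0],0]);O=np.array([.5603,.3423,0])
M=lambda x,y,z:O+x*C+y*S+[0,0,z]
uv=proj(s,[M(x,y,.127) for x,y in ((.09,.047),(.09,-.047),(-.09,-.047),(-.09,.047))]);print(uv.round(0).tolist())
cv2.polylines(im,[uv.round().astype(int)],True,(0,0,255),1)
for y in (.0445,-.0445):
  for x in (.0175,.0425):
    p=proj(s,[M(x,y,.143)])[0];cv2.circle(im,tuple(p.round().astype(int).tolist()),3,(0,255,0),1);print(p.round(0))
cv2.imwrite('pics/w4o.png',cv2.resize(im,(800,600),interpolation=cv2.INTER_CUBIC))
chain([pose2(-92.57,[.5900,.3405,.2],90),pose2(-92.57,[.5900,.3405,.129],90)])
E
```

```text
clock: 17.9
tool_pos: [0.5878, 0.3399, 0.2716]
orientation: [179.7, -0.2, -92.7]
force: [-1.1, -0.6, -0.3]
opening: 0.0122
gripper_force: 30.0
[[199.0, 255.0], [191.0, 143.0], [426.0, 142.0], [412.0, 254.0]]
[286. 260.]
[254. 260.]
[286. 149.]
[252. 149.]
dpos [-0.013, -0.026, 0.721] rot [0.003, -0.002, -0.002] rows 1.4
dpos [-0.0, -0.0, 0.71] rot [0.0, 0.0, 0.0] rows 1.4
```

View pics/w4o.png

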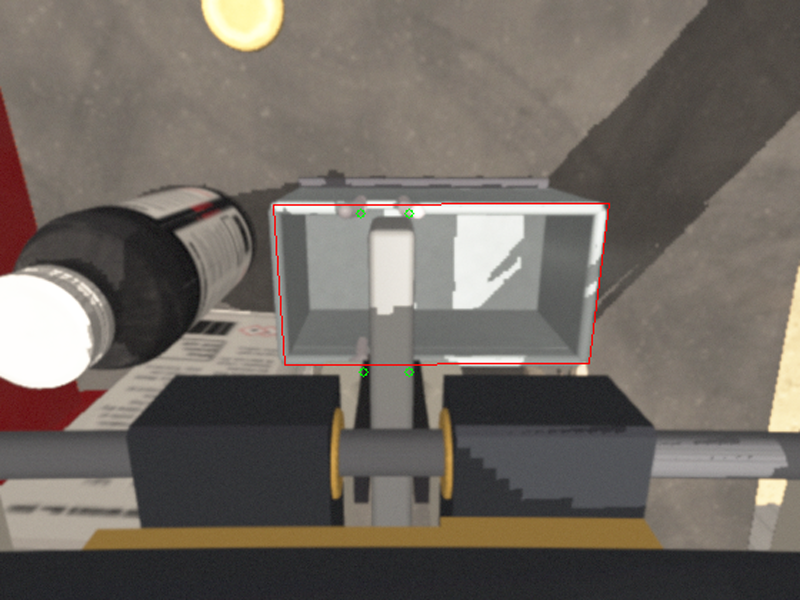

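Run:
```python
from q import *
im=cv2.imread('pics/w4.png');g=cv2.cvtColor(im,cv2.COLOR_BGR2GRAY)
print('cols',list(range(232,304,2)))
for r in range(134,158,2): print(r,g[r,232:304:2].tolist())
print('R-B far')
for r in range(134,158,2): print(r,(im[r,232:304:2,2].astype(int)-im[r,232:304:2,0]).tolist())
print('R-B near')
for r in range(232,268,3): print(r,(im[r,232:304:2,2].astype(int)-im[r,232:304:2,0]).tolist())
```

```text
cols [232, 234, 236, 238, 240, 242, 244, 246, 248, 250, 252, 254, 256, 258, 260, 262, 264, 266, 268, 270, 272, 274, 276, 278, 280, 282, 284, 286, 288, 290, 292, 294, 296, 298, 300, 302]
134 [111, 106, 107, 112, 109, 109, 110, 110, 108, 108, 110, 111, 111, 111, 112, 107, 111, 111, 108, 109, 111, 111, 110, 106, 110, 108, 110, 111, 110, 111, 112, 110, 113, 111, 109, 111]
136 [108, 107, 108, 104, 110, 110, 110, 109, 110, 113, 117, 116, 111, 107, 106, 107, 108, 107, 107, 107, 109, 104, 107, 109, 113, 114, 113, 107, 107, 108, 109, 108, 108, 108, 105, 105]
138 [107, 111, 108, 107, 108, 106, 106, 105, 110, 130, 134, 139, 119, 109, 108, 109, 109, 110, 109, 108, 107, 107, 106, 113, 130, 136, 131, 115, 105, 104, 108, 107, 108, 108, 106, 110]
140 [133, 117, 132, 136, 132, 116, 114, 116, 128, 134, 138, 142, 150, 176, 177, 177, 177, 176, 176, 174, 177, 174, 165, 125, 135, 143, 138, 127, 114, 112, 113, 116, 116, 118, 116, 118]
142 [217, 169, 160, 159, 158, 149, 142, 146, 147, 151, 151, 148, 192, 238, 239, 238, 239, 240, 239, 239, 240, 233, 174, 140, 170, 179, 172, 167, 155, 162, 164, 187, 204, 207,
[... 3564 characters left out ...]
8, 8, 8, 10, 9, 7, 7, 8, 4, 3, 4, 2, 3, 1, 4, 2]
253 [19, 19, 19, 18, 18, 21, 21, 21, 23, 21, 21, 7, 4, 5, 5, 9, 7, 9, 9, 8, 9, 8, 9, 10, 9, 8, 9, 11, 7, 0, 2, 4, 16, 19, 20, 17]
256 [26, 25, 26, 25, 24, 28, 25, 25, 24, 25, 22, 7, 0, 1, 6, 6, 7, 9, 6, 7, 9, 8, 8, 10, 9, 8, 10, 7, 7, 3, 2, 8, 23, 27, 24, 26]
259 [25, 24, 25, 26, 25, 25, 24, 25, 26, 25, 18, 3, 0, 2, 6, 7, 8, 10, 8, 8, 9, 7, 10, 11, 8, 6, 8, 7, 7, 4, 2, 7, 25, 25, 26, 26]
262 [13, 13, 14, 21, 25, 23, 23, 25, 26, 23, 16, 0, 0, -1, 6, 8, 8, 8, 8, 10, 9, 8, 9, 9, 10, 7, 8, 7, 8, 3, -1, 4, 23, 25, 25, 24]
265 [-5, 1, -1, 22, 26, 26, 25, 23, 25, 26, 13, -2, 4, 3, 7, 8, 7, 9, 7, 9, 9, 7, 11, 8, 9, 9, 9, 7, 8, 2, 0, 1, 19, 24, 25, 26]
```

Run:
```python
from q import *
s=load('w4')
a=np.radians(-2.57);C=np.array([np.cos(a),np.sin(a),0]);S=np.array([-C[1],C[0],0]);O=np.array([.5603,.3423,0])
M=lambda x,y,z:O+x*C+y*S+[0,0,z]
for y in (-.047,-.052):
  for z in (.113,.127,.143): print(y,z,proj(s,[M(.03,y,z),M(.0175,y,z),M(.0425,y,z)]).round(1).tolist())
# horizontal location of plate-normal-plane through slot: intersect pixel mid with rim/z
for uv,z in (((267.8,138.5),.12),((266.5,147),.143)): 
    X=atz(s,uv,z)-O; print('slot along', (X@C).round(4),(X@S).round(4))
print(proj(s,[M(.09,-.047,.127),M(-.09,-.047,.127),M(.09,-.042,.127),M(-.09,-.042,.127)]).round(1).tolist())
g=cv2.cvtColor(cv2.imread('pics/w4.png'),cv2.COLOR_BGR2GRAY)
print(g[146,180:206].tolist(),g[146,410:436].tolist())
```

```text
-0.047 0.113 [[269.3, 140.5], [284.8, 140.4], [253.8, 140.6]]
-0.047 0.127 [[269.2, 142.6], [285.5, 142.5], [253.0, 142.7]]
-0.047 0.143 [[269.1, 145.3], [286.3, 145.2], [251.9, 145.4]]
-0.052 0.113 [[269.3, 134.2], [284.9, 134.1], [253.7, 134.3]]
-0.052 0.127 [[269.2, 136.0], [285.5, 135.9], [252.9, 136.1]]
-0.052 0.143 [[269.1, 138.3], [286.3, 138.2], [251.8, 138.4]]
slot along 0.0311 -0.0494
slot along 0.0319 -0.0458
[[191.1, 142.8], [425.6, 141.5], [191.6, 149.4], [424.8, 148.1]]
[69, 68, 69, 67, 66, 67, 68, 81, 102, 139, 157, 168, 192, 230, 240, 243, 242, 234, 184, 165, 201, 236, 242, 244, 244, 244] [245, 245, 245, 245, 244, 245, 244, 244, 245, 242, 235, 218, 196, 164, 112, 77, 70, 68, 69, 66, 69, 71, 71, 67, 65, 68]
```

Run:
```python
from q import *
s=load('w4');g=cv2.cvtColor(cv2.imread('pics/w4.png'),cv2.COLOR_BGR2GRAY)
o=ctrl.get_obs();R=Ro.from_euler('xyz',o['orientation'],degrees=True);p=np.array(o['tool_pos']);print(p,o['orientation'])
for yo in (-.006,0,.006): print(proj(s,[p+R.apply([.058,yo,-.008]),p+R.apply([.04,yo,-.008])]).round(1).tolist())
for r in (160,166,175,185,200): print(r,g[r,250:300].tolist())
```

```text
[0.58779179 0.33956053 0.27206925] [179.68699896  -0.20247413 -92.76094689]
[[256.8, 159.6], [257.5, 207.9]]
[[273.7, 159.6], [273.7, 207.9]]
[[290.5, 159.5], [289.9, 207.9]]
160 [156, 157, 159, 158, 156, 158, 161, 156, 139, 112, 103, 106, 115, 123, 125, 125, 127, 127, 127, 126, 125, 125, 126, 127, 125, 126, 129, 124, 129, 129, 126, 131, 124, 125, 125, 121, 116, 113, 114, 127, 145, 151, 157, 156, 153, 151, 156, 155, 154, 155]
166 [158, 156, 156, 157, 155, 157, 149, 133, 139, 166, 186, 201, 214, 222, 222, 223, 225, 224, 224, 224, 225, 225, 228, 227, 227, 227, 227, 228, 228, 229, 229, 227, 229, 229, 228, 226, 221, 210, 197, 171, 148, 148, 151, 155, 155, 155, 154, 155, 153, 152]
175 [157, 156, 154, 157, 158, 154, 155, 138, 137, 164, 186, 204, 216, 224, 225, 226, 226, 227, 227, 226, 227, 228, 227, 227, 228, 228, 230, 230, 229, 230, 232, 229, 231, 233, 232, 230, 223, 211, 194, 171, 144, 146, 152, 152, 153, 152, 153, 154, 153, 151]
185 [158, 156, 158, 157, 160, 157, 152, 141, 138, 162, 184, 201, 218, 223, 225, 224, 225, 227, 225, 228, 226, 226, 227, 229, 230, 229, 229, 229, 229, 230, 230, 230, 230, 231, 231, 228, 220, 209, 191, 165, 143, 144, 149, 151, 154, 152, 154, 154, 152, 150]
200 [154, 153, 153, 153, 155, 154, 155, 147, 137, 157, 182, 198, 212, 222, 224, 225, 224, 225, 225, 224, 226, 226, 227, 227, 229, 229, 229, 227, 229, 228, 230, 229, 231, 229, 230, 226, 219, 206, 183, 142, 135, 148, 154, 153, 154, 151, 154, 153, 151, 151]
```

```bash
python3 -c "
from q import *
chain([pose2(-92.57,[.591,.3405,.19],90)])"
```

```text
dpos [-0.014, -0.036, 0.82] rot [0.003, -0.002, -0.002] rows 1.6
```

```bash
python3 -m creep '[{"grip":1,"delta_pos":[-0.014,-0.036,0.2],"rotation":[0.003,-0.002,-0.002]},{"grip":1,"delta_pos":[-0.014,-0.036,0.5],"rotation":[0.003,-0.002,-0.002]},{"grip":1,"delta_pos":[-0.014,-0.036,0.75],"rotation":[0.003,-0.002,-0.002]},{"grip":1,"delta_pos":[-0.014,-0.036,0.82],"rotation":[0.003,-0.002,-0.002]},{"grip":1,"delta_pos":[-0.014,-0.036,0.82],"rotation":[0.003,-0.002,-0.002]}]'
python3 -c "
from q import *
chain([pose2(-92.57,[.591,.3405,.162],90)])"
python3 -m creep '[{"grip":1,"delta_pos":[0,0,0.1],"rotation":[0,0,0]},{"grip":1,"delta_pos":[0,0,0.2],"rotation":[0,0,0]},{"grip":1,"delta_pos":[0,0,0.28],"rotation":[0,0,0]},{"grip":1,"delta_pos":[0,0,0.28],"rotation":[0,0,0]}]'
python3 -c "
from q import *
chain([pose2(-92.57,[.591,.3405,.129],90)])
s=snap('wrist','w5')
im=cv2.imread('pics/w5.png');d=(im[:,:,2].astype(int)-im[:,:,0]);g=cv2.cvtColor(im,cv2.COLOR_BGR2GRAY)
for r in range(134,170,3): print(r,d[r,232:304:2].tolist())
for r in (150,160,170,180): print(r,g[r,236:310:2].tolist())"
```

```text
clock: 18.45
tool_pos: [0.5911, 0.3401, 0.1903]
orientation: [179.9, -0.1, -92.5]
force: [0.7, 1.1, -0.6]
opening: 0.0116
gripper_force: 30.0
dpos [-0.004, 0.0, 0.283] rot [0.001, -0.001, 0.0] rows 0.6
clock: 18.85
tool_pos: [0.5909, 0.3406, 0.1615]
orientation: [179.9, -0.0, -92.5]
force: [0.4, -0.7, -0.1]
opening: 0.0119
gripper_force: 30.0
dpos [0.0, -0.002, 0.325] rot [0.001, -0.0, 0.001] rows 0.6
134 [3, 2, 1, 0, 1, -1, 1, 4, 2, 2, 1, 5, 6, 6, 4, 7, 5, 5, 5, 5, 5, 4, 2, 5, 6, 4, 5, 3, 3, 3, 4, 4, 4, 2, 6, 3]
137 [7, 5, 4, 5, 4, 5, 4, 3, 5, 4, 3, 7, 7, 6, 7, 4, 7, 5, 4, 7, 9, 5, 7, 3, 5, 4, 6, 7, 5, 5, 6, 5, 2, 3, 5, 4]
140 [4, 5, 5, 4, 1, 1, 5, 4, 3, 3, 3, 4, 2, 4, 5, 4, 5, 4, 4, 5, 4, 3, 2, 2, 4, 5, 1, 5, 4, 3, 2, 4, 5, 4, 7, 6]
143 [2, 1, 2, -2, 2, 1, 3, 0, 4, 1, 3, 2, 4, 3, 4, 3, 4, 3, 4, 3, 4, 2, 1, 1, -1, -2, 1, 3, 0, 4, 2, 2, 0, 2, 2, 1]
146 [4, 2, 4, 4, 3, 2, 2, 2, 1, 3, 5, 2, 2, 1, 2, 2, 2, 1, 3, 3, 2, 2, 2, 3, 1, 3, 2, 1, 1, 1, 1, 3, 1, 3, 1, 1]
149 [3, 2, 2, 1, 1, 0, 0, 1, -1, 2, -1, 2, 3, 1, 1, 4, 4, 4, 1, 3, 0, 4, 1, 1, 2, 0, 1, 1, 1, -1, 0, 1, 1, 3, 3, 2]
152 [1, 1,
[... 808 characters left out ...]
 125, 127, 124, 124, 128, 128, 127, 127, 126, 126, 126, 125, 122, 124, 127, 127, 125, 126, 126, 126, 127, 125, 126, 127, 129, 129]
160 [123, 119, 118, 136, 150, 152, 155, 152, 148, 130, 122, 115, 111, 129, 140, 144, 142, 144, 142, 144, 145, 142, 141, 142, 142, 135, 125, 143, 151, 155, 159, 154, 142, 127, 126, 127, 126]
170 [207, 218, 221, 226, 229, 231, 192, 174, 154, 142, 157, 157, 211, 236, 241, 242, 243, 243, 243, 243, 245, 244, 246, 245, 246, 240, 221, 174, 211, 212, 211, 205, 202, 196, 188, 175, 172]
180 [249, 236, 233, 230, 225, 216, 170, 168, 180, 181, 172, 156, 210, 235, 240, 241, 242, 242, 243, 244, 244, 244, 245, 246, 245, 239, 219, 167, 174, 181, 189, 198, 208, 211, 217, 245, 253]
```

```bash
python3 -m creep '[{"grip":1,"delta_pos":[0,-0.015,0.08],"rotation":[0,0,0]},{"grip":1,"delta_pos":[0,-0.015,0.14],"rotation":[0,0,0]},{"grip":1,"delta_pos":[0,-0.015,0.2],"rotation":[0,0,0]},{"grip":1,"delta_pos":[0,-0.015,0.25],"rotation":[0,0,0]},{"grip":1,"delta_pos":[0,-0.015,0.28],"rotation":[0,0,0]}]'
python3 -m creep '[{"grip":1,"delta_pos":[0,0,0.02],"rotation":[0,0,0]},{"grip":1,"delta_pos":[0,0,0.04],"rotation":[0,0,0]},{"grip":1,"delta_pos":[0,0,0.04],"rotation":[0,0,0]}]'
```

```text
clock: 19.4
tool_pos: [0.5928, 0.3408, 0.1341]
orientation: [180.0, 0.0, -92.5]
force: [0.4, -0.4, -0.9]
opening: 0.0121
gripper_force: 30.0
clock: 19.7
tool_pos: [0.5929, 0.3409, 0.1307]
orientation: [-180.0, 0.0, -92.5]
force: [0.3, -1.5, -1.4]
opening: 0.0117
gripper_force: 30.0
```

```bash
python3 -m creep '[{"grip":1,"delta_pos":[0,0,0.012],"rotation":[0,0,0]},{"grip":1,"delta_pos":[0,0,0.02],"rotation":[0,0,0]},{"grip":1,"delta_pos":[0,0,0.02],"rotation":[0,0,0]}]'
python3 -c "
from q import *
s=snap('wrist','w6')
im=cv2.imread('pics/w6.png');d=(im[:,:,2].astype(int)-im[:,:,0]);g=cv2.cvtColor(im,cv2.COLOR_BGR2GRAY)
for r in range(152,180,3): print(r,d[r,232:316:2].tolist());print('    ',g[r,232:316:2].tolist())"
```

```text
clock: 20.0
tool_pos: [0.593, 0.341, 0.1289]
orientation: [-180.0, 0.0, -92.5]
force: [-0.6, -0.9, -0.6]
opening: 0.0118
gripper_force: 30.0
152 [2, 0, 1, 0, 2, 1, 1, 1, 2, 1, 1, 4, 1, 1, 3, 5, 6, 7, 8, 6, 8, 5, 9, 8, 6, 7, 7, 5, 3, 1, 1, 3, 1, 3, 1, 1, 0, 3, 2, 2, 1, 3]
     [133, 134, 133, 137, 136, 134, 134, 136, 135, 136, 135, 135, 137, 137, 136, 127, 119, 120, 119, 121, 117, 119, 120, 119, 117, 119, 119, 129, 135, 137, 134, 135, 135, 137, 137, 135, 137, 139, 138, 142, 139, 137]
155 [2, 2, -1, 4, 1, 1, 2, 2, 2, 2, 1, 2, -2, 0, 5, 8, 8, 6, 8, 7, 8, 8, 8, 7, 7, 8, 8, 7, 5, 3, 2, 1, 3, 0, 1, 3, 0, 2, 4, 2, 3, 3]
     [135, 136, 131, 134, 137, 135, 136, 135, 137, 135, 134, 136, 135, 136, 127, 116, 117, 118, 117, 118, 118, 120, 120, 121, 120, 120, 118, 121, 127, 135, 132, 137, 135, 137, 135, 136, 134, 136, 137, 135, 138, 140]
158 [0, 3, 0, 2, 4, 0, 1, 1, 4, 1, 1, 1, 1, 2, 6, 8, 8, 6, 4, 7, 10, 6, 5, 9, 9, 8, 9, 7, 8, 3, 0, 1, 1, 2, 2, 3, 3, 3, 2, 1, 2, 2]
     [134, 133, 132, 135, 132, 133, 133, 132, 132, 135, 132, 132, 133, 131, 115, 120, 126, 124, 120, 120, 124, 123, 122, 122, 122, 
[... 1913 characters left out ...]
13, 16, 14, 15, 8, 1, 7, 14, 9, 7, 7, 6, 5, 5, 6, 5, 5, 5, 5, 5, 7, 11, 8, 2, 2, 2, 12, 15, 16, 13, 13, 15, 14, 9, 0]
     [135, 135, 135, 141, 154, 161, 163, 163, 163, 171, 172, 155, 161, 161, 218, 242, 247, 248, 247, 249, 249, 249, 249, 250, 250, 250, 250, 246, 229, 187, 228, 188, 159, 153, 157, 163, 164, 165, 166, 163, 152, 142]
179 [-2, -2, 2, 9, 11, 13, 13, 15, 15, 14, 15, 11, 4, 9, 11, 7, 6, 6, 6, 6, 6, 6, 5, 6, 5, 5, 5, 7, 10, 6, 2, 1, 7, 12, 12, 13, 12, 16, 13, 12, 13, 5]
     [133, 136, 136, 149, 161, 164, 170, 176, 176, 174, 174, 157, 164, 163, 220, 242, 247, 248, 248, 248, 248, 248, 250, 249, 250, 250, 250, 247, 229, 173, 179, 176, 157, 153, 155, 161, 163, 170, 168, 163, 158, 143]
```

```bash
python3 -m creep '[{"grip":1,"delta_pos":[0,0,0.01],"rotation":[0,0,0]},{"grip":1,"delta_pos":[0,0,0.015],"rotation":[0,0,0]},{"grip":1,"delta_pos":[0,0,0.015],"rotation":[0,0,0]}]'
python3 -m creep '[{"grip":1,"delta_pos":[0,0,0.01],"rotation":[0,0,0]},{"grip":1,"delta_pos":[0,0,0.015],"rotation":[0,0,0]},{"grip":1,"delta_pos":[0,0,0.015],"rotation":[0,0,0]}]'
```

```text
clock: 20.35
tool_pos: [0.5931, 0.341, 0.1286]
orientation: [-179.9, 0.1, -92.5]
force: [-3.2, -0.9, 6.6]
opening: 0.0118
gripper_force: 30.0
clock: 20.65
tool_pos: [0.5931, 0.341, 0.1285]
orientation: [-179.9, 0.1, -92.4]
force: [-6.8, -3.5, 13.8]
opening: 0.0118
gripper_force: 30.0
```

```bash
python3 -m creep '[{"grip":0.75,"delta_pos":[0,0,-0.02],"rotation":[0,0,0]},{"grip":0.7,"delta_pos":[0,0,-0.02],"rotation":[0,0,0]},{"grip":0.7,"delta_pos":[0,0,-0.02],"rotation":[0,0,0]}]'
python3 -m creep '[{"grip":0.7,"delta_pos":[0,0,-0.15],"rotation":[0,0,0]},{"grip":0.7,"delta_pos":[0,0,-0.4],"rotation":[0,0,0]},{"grip":0.7,"delta_pos":[0,0,-0.8],"rotation":[0,0,0]},{"grip":0.7,"delta_pos":[0,0,-1],"rotation":[0,0,0]}]'
python3 - <<'E'
from q import *
snap('wrist','w7');snap('top','t7')
g=cv2.cvtColor(cv2.imread('pics/w7.png'),cv2.COLOR_BGR2GRAY)
s=load('w7')
a=np.radians(-2.57);C=np.array([np.cos(a),np.sin(a),0]);S=np.array([-C[1],C[0],0])
for r in (140,150,165,180,200,220,235): print(r,g[r,240:310:2].tolist())
o=np.array([.593,.341,.137])
print(proj(s,[o+sx*.006*C+sy*.058*S for sx in(1,-1) for sy in (1,-1)]).round(1).tolist())
E
```

```text
clock: 20.95
tool_pos: [0.593, 0.341, 0.1278]
orientation: [-180.0, 0.0, -92.5]
force: [-0.2, 0.2, -0.4]
opening: 0.0256
gripper_force: 0.0
clock: 21.35
tool_pos: [0.5942, 0.3414, 0.2325]
orientation: [-179.8, 0.2, -92.4]
force: [-0.2, -0.0, 0.3]
opening: 0.0262
gripper_force: 0.0
140 [127, 126, 125, 125, 126, 124, 124, 125, 133, 150, 158, 155, 132, 126, 200, 241, 245, 245, 247, 247, 247, 247, 227, 136, 126, 126, 144, 153, 154, 136, 122, 123, 122, 122, 125]
150 [253, 248, 249, 254, 255, 255, 252, 241, 240, 241, 241, 241, 225, 160, 201, 240, 243, 245, 246, 246, 247, 247, 222, 183, 232, 217, 216, 219, 216, 216, 216, 226, 250, 254, 255]
165 [177, 179, 181, 179, 176, 177, 176, 180, 180, 179, 181, 180, 181, 174, 175, 223, 219, 216, 207, 208, 191, 189, 165, 167, 182, 182, 181, 180, 180, 178, 176, 177, 178, 177, 179]
180 [179, 180, 179, 178, 176, 178, 176, 178, 176, 177, 178, 178, 179, 170, 136, 149, 150, 149, 152, 150, 147, 146, 138, 208, 250, 253, 253, 253, 253, 252, 249, 186, 172, 173, 173]
200 [177, 178, 176, 177, 177, 179, 180, 176, 178, 177, 175, 177, 179, 172, 137, 147, 148, 151, 150, 148, 152, 145, 143, 237, 251, 251, 251, 251, 252, 248, 181, 175, 175, 172, 173]
220 [173, 177, 175, 177, 177, 178, 180, 177, 176, 176, 176, 179, 177, 170, 136, 147, 147, 148, 150, 149, 151, 148, 136, 171, 176, 173, 173, 170, 195, 242, 242, 192, 175, 175, 174]
235 [125, 126, 123, 128, 126, 125, 125, 126, 127, 126, 122, 126, 126, 121, 127, 148, 148, 148, 149, 149, 150, 144, 127, 125, 127, 125, 125, 125, 128, 127, 125, 126, 126, 126, 125]
[[267.4, 293.8], [266.8, 130.8], [284.0, 293.8], [285.8, 130.9]]
```

```bash
cat > r.py <<'E'
from q import *
GX,GZ=-.085,.037
def sp(nose,yaw,phi,flip):
    """tool pose with scoop nose at world point, scoop yaw, nose-down phi; flip=0: tool x=scoop x"""
    S=E('z',yaw)*E('y',phi)
    T=S*E('x',180)*(E('z',180) if flip else E('z',0))
    return np.array(nose)+S.apply([GX-.05,0,GZ]),T
a=np.radians(-2.57)
def tw(x,y,z): return np.array([.5615+x*np.cos(a)-y*np.sin(a),.3423+x*np.sin(a)+y*np.cos(a),z])
E
python3 - <<'E'
from r import *
q00=np.array(ctrl.get_obs()['joint_pos'])
n0=np.array([.5479,-.1141,0])+E('z',5.25).apply([.05,0,0])
for fl in (0,1):
  print('flip',fl)
  q=chk([sp(n0,5.25,0,fl)],q00)
  c=np.array([.5549,-.3153,0]);n1=c+E('z',3.08).apply([.055,0,.003])
  chk([sp(n1,3.08,2,fl),sp(n1,3.08,-10,fl)],q)
  chk([sp(tw(-.05,0,.16),-2.57,0,fl),sp(tw(-.05,0,.13),-2.57,30,fl),sp(tw(-.05,0,.11),-2.57,50,fl),sp(tw(-.05,0,.11),-2.57,60,fl)],q)
E
```

```text
flip 0
[ 0.46325658 -0.12187764  0.037     ] [  9.  17. -38.  -0. -35.  86.] 2e-26 [[0.17, 0.03, 0.77], [0.43, 0.07, 0.39], [0.46, -0.12, 0.39]]
[ 0.4763871  -0.31952462  0.04468889] [-14.  24. -25.   1. -43. 106.] 6e-27 [[0.24, -0.06, 0.75], [0.53, -0.13, 0.4], [0.49, -0.32, 0.4]]
[ 0.47064785 -0.31983344  0.01599538] [-17.  23. -31.  -7. -27. 116.] 2e-22 [[0.22, -0.07, 0.75], [0.48, -0.15, 0.38], [0.41, -0.32, 0.37]]
[0.37668608 0.35059539 0.197     ] [ 65.   8. -24.  -0. -59.  23.] 1e-28 [[0.03, 0.07, 0.79], [0.2, 0.43, 0.55], [0.38, 0.35, 0.55]]
[0.41323585 0.34895485 0.22954294] [ 45.  24.   5. -22. -93.  45.] 1e-22 [[0.17, 0.17, 0.75], [0.48, 0.48, 0.6], [0.59, 0.34, 0.54]]
[0.45317638 0.34716211 0.23719914] [  37.   37.   22.  -32. -114.   48.] 1e-22 [[0.29, 0.21, 0.68], [0.65, 0.48, 0.56], [0.73, 0.33, 0.47]]
[0.47612889 0.34613189 0.24541343] [  33.   43.   31.  -38. -125.   46.] 7e-30 [[0.34, 0.22, 0.64], [0.72, 0.47, 0.54], [0.78, 0.33, 0.42]]
flip 1
[ 0.46325658 -0.12187764  0.037     ] [  9.  17. -38.  -0. -35. -94.] 6e-22 [[0.17, 0.03, 0.77], [0.43, 0.07, 0.39], [0.46, -0.12, 0.39]]
[ 0.4763871  -0.31952462  0.04468889] [-14.  24. -25.   1. -43. -74.] 2e-26 [[0.24, -0.06, 0.75], [0.53, -0.13, 0.4], [0.49, -0.32, 0.4]]
[ 0.47064785 -0.31983344  0.01599538] [-17.  23. -31.  -7. -27. -64.] 3e-22 [[0.22, -0.07, 0.75], [0.48, -0.15, 0.38], [0.41, -0.32, 0.37]]
[0.37668608 0.35059539 0.197     ] [  65.    8.  -24.    0.  -59. -157.] 2e-27 [[0.03, 0.07, 0.79], [0.2, 0.43, 0.55], [0.38, 0.35, 0.55]]
[0.41323585 0.34895485 0.22954294] [  45.   24.    5.  -22.  -93. -135.] 3e-23 [[0.17, 0.17, 0.75], [0.48, 0.48, 0.6], [0.59, 0.34, 0.54]]
[0.45317638 0.34716211 0.23719914] [  37.   37.   22.  -32. -114. -132.] 1e-22 [[0.29, 0.21, 0.68], [0.65, 0.48, 0.56], [0.73, 0.33, 0.47]]
[0.47612889 0.34613189 0.24541343] [  33.   43.   31.  -38. -125. -134.] 4e-31 [[0.34, 0.22, 0.64], [0.72, 0.47, 0.54], [0.78, 0.33, 0.42]]
```

Run:
```python
from r import *
D=lambda y,T:pose2(y,T,90)
W=[D(-68,[.565,.25,.25]),D(-44,[.53,.16,.25]),D(-20,[.5,.07,.24]),D(5.25,[.475,-.02,.2]),D(5.25,[.4633,-.1219,.14])]
chk(W,np.array(ctrl.get_obs()['joint_pos']));chain(W)
```

```text
[0.565 0.25  0.25 ] [ 42.  15.  -7.  -0. -68. -20.] 1e-25 [[0.12, 0.11, 0.78], [0.44, 0.39, 0.61], [0.57, 0.25, 0.61]]
[0.53 0.16 0.25] [ 37.   9. -15.  -0. -66.   9.] 2e-21 [[0.08, 0.06, 0.79], [0.41, 0.31, 0.61], [0.53, 0.16, 0.61]]
[0.5  0.07 0.24] [ 30.   5. -21.  -0. -64.  40.] 6e-23 [[0.04, 0.03, 0.8], [0.4, 0.24, 0.6], [0.5, 0.07, 0.6]]
[ 0.475 -0.02   0.2  ] [ 21.   4. -28.  -0. -58.  74.] 4e-30 [[0.04, 0.01, 0.8], [0.4, 0.16, 0.56], [0.47, -0.02, 0.56]]
[ 0.4633 -0.1219  0.14  ] [  9.   8. -32.  -0. -50.  86.] 9e-25 [[0.08, 0.01, 0.79], [0.43, 0.07, 0.5], [0.46, -0.12, 0.5]]
dpos [0.93, 0.256, -0.174] rot [-0.005, 0.002, -0.272] rows 2.8
dpos [0.703, 0.662, 0.0] rot [0.0, 0.0, -0.267] rows 2.8
dpos [0.409, 0.856, 0.1] rot [0.0, -0.0, -0.267] rows 2.8
dpos [0.073, 0.931, 0.4] rot [0.0, 0.0, -0.281] rows 2.9
dpos [-0.21, 1.004, 0.6] rot [0.0, 0.0, 0.0] rows 2.4
```

```bash
python3 -m creep '[{"grip":0.5,"delta_pos":[0.31,0.09,-0.06],"rotation":[0,0,-0.09]},{"grip":0.4,"delta_pos":[0.62,0.17,-0.12],"rotation":[0,0,-0.18]},{"grip":0.4,"delta_pos":[0.93,0.256,-0.174],"rotation":[-0.005,0.002,-0.272]}]' >/dev/null
python3 -m creep '[{"grip":0.4,"delta_pos":[0.23,0.22,0],"rotation":[0,0,-0.09]},{"grip":0.4,"delta_pos":[0.47,0.44,0],"rotation":[0,0,-0.18]},{"grip":0.4,"delta_pos":[0.7,0.66,0],"rotation":[0,0,-0.267]}]' >/dev/null
python3 -m creep '[{"grip":0.4,"delta_pos":[0.14,0.29,0.03],"rotation":[0,0,-0.09]},{"grip":0.4,"delta_pos":[0.27,0.57,0.06],"rotation":[0,0,-0.18]},{"grip":0.4,"delta_pos":[0.41,0.856,0.1],"rotation":[0,0,-0.267]}]' >/dev/null
python3 -m creep '[{"grip":0.4,"delta_pos":[0.02,0.31,0.13],"rotation":[0,0,-0.094]},{"grip":0.4,"delta_pos":[0.05,0.62,0.26],"rotation":[0,0,-0.188]},{"grip":0.4,"delta_pos":[0.07,0.93,0.4],"rotation":[0,0,-0.281]}]' >/dev/null
python3 -m creep '[{"grip":0.4,"delta_pos":[-0.07,0.33,0.2],"rotation":[0,0,0]},{"grip":0.4,"delta_pos":[-0.14,0.66,0.4],"rotation":[0,0,0]},{"grip":0.4,"delta_pos":[-0.21,1,0.6],"rotation":[0,0,0]},{"grip":0.4,"delta_pos":[-0.21,1,0.6],"rotation":[0,0,0]},{"grip":0.4,"delta_pos":[-0.21,1,0.6],"rotation":[0,0,0]}]'
python3 - <<'E'
from r import *
s=snap('wrist','w8');t=snap('top','t8')
S=E('z',5.25);O=np.array([.5479,-.1141,0])
P=lambda *v:O+S.apply(v)
im=cv2.imread('pics/w8.png')
k=[P(.05,.034,.02),P(-.05,.034,.038),P(-.05,.034,.04),P(-.05,-.034,.04),P(-.05,-.034,.038),P(.05,-.034,.02)]
h=[P(-.057,.01,.045),P(-.155,.01,.045),P(-.155,-.01,.045),P(-.057,-.01,.045)]
for L in (k,h): 
    uv=proj(s,L);print(uv.round(0).tolist());cv2.polylines(im,[uv.round().astype(int)],L is h,(0,0,255),1)
g=cv2.cvtColor(cv2.imread('pics/w8.png'),cv2.COLOR_BGR2GRAY)
cv2.imwrite('pics/w8o.png',cv2.resize(im,(800,600)))
for r in (200,215,230,245): print(r,g[r,220:350:4].tolist())
chain([pose2(5.25,[.4633,-.1219,.037],90)])
E
```

```text
clock: 23.15
tool_pos: [0.4607, -0.1232, 0.1372]
orientation: [179.8, 0.5, 5.2]
force: [0.7, 0.3, 0.3]
opening: 0.0525
gripper_force: 0.0
[[216.0, -6.0], [220.0, 162.0], [220.0, 163.0], [324.0, 163.0], [324.0, 162.0], [327.0, -6.0]]
[[257.0, 175.0], [259.0, 308.0], [286.0, 308.0], [288.0, 175.0]]
200 [172, 172, 173, 173, 173, 172, 173, 172, 172, 172, 48, 32, 34, 38, 39, 36, 31, 84, 168, 172, 170, 172, 172, 171, 192, 172, 172, 174, 171, 169, 168, 170, 173]
215 [172, 171, 174, 173, 175, 170, 175, 171, 173, 173, 51, 34, 38, 30, 34, 35, 33, 95, 169, 170, 170, 166, 165, 170, 178, 180, 171, 168, 167, 172, 169, 167, 171]
230 [171, 170, 170, 168, 170, 171, 172, 171, 170, 170, 96, 40, 34, 33, 31, 40, 44, 95, 168, 165, 168, 168, 168, 170, 169, 167, 177, 184, 175, 170, 170, 169, 170]
245 [155, 165, 164, 167, 148, 143, 145, 140, 148, 166, 101, 49, 64, 63, 62, 61, 54, 149, 169, 172, 171, 170, 174, 175, 170, 172, 174, 173, 172, 174, 174, 179, 185]
dpos [0.023, -0.004, 1.01] rot [0.002, 0.004, 0.001] rows 2.0
```

```bash
python3 -m creep '[{"grip":0.4,"delta_pos":[0.02,0,0.4],"rotation":[0.001,0.003,0]},{"grip":0.4,"delta_pos":[0.02,0,0.75],"rotation":[0.001,0.003,0]},{"grip":0.4,"delta_pos":[0.02,0,0.95],"rotation":[0.001,0.003,0]},{"grip":0.4,"delta_pos":[0.02,0,1],"rotation":[0.001,0.003,0]},{"grip":0.4,"delta_pos":[0.02,0,1],"rotation":[0.001,0.003,0]}]'
python3 -c "
from r import *
chain([pose2(5.25,[.4633,-.1219,.037],90)])"
```

```text
clock: 23.75
tool_pos: [0.4628, -0.1219, 0.0375]
orientation: [179.9, 0.2, 5.4]
force: [0.8, -0.2, 0.7]
opening: 0.0529
gripper_force: 0.0
dpos [0.005, 0.0, 0.005] rot [0.001, 0.002, 0.002] rows 0.0
```

```bash
python3 -m creep '[{"grip":0.8,"delta_pos":[0,0,0],"rotation":[0,0,0]},{"grip":1,"delta_pos":[0,0,0],"rotation":[0,0,0]},{"grip":1,"delta_pos":[0,0,0],"rotation":[0,0,0]},{"grip":1,"delta_pos":[0,0,0],"rotation":[0,0,0]},{"grip":1,"delta_pos":[0,0,0],"rotation":[0,0,0]}]'
python3 - <<'E'
from r import *
# approach: nose positions in tray frame, scoop aligned with tray yaw 3.08
c=np.array([.5549,-.3153,0]);T=lambda x,z:c+E('z',3.08).apply([x,0,z])
n0=np.array([.5479,-.1141,0])+E('z',5.25).apply([.05,0,0])
W=[sp(n0+[0,0,.09],5.25,0,0),sp(n0+[-.05,-.09,.1],5.25,0,0),sp(T(-.08,.1),3.08,0,0),sp(T(-.08,.03),3.08,4,0)]
chk(W,np.array(ctrl.get_obs()['joint_pos']));chain(W)
E
```

```text
clock: 24.25
tool_pos: [0.4626, -0.1226, 0.0377]
orientation: [179.9, 0.1, 5.4]
force: [-1.0, 1.3, 3.0]
opening: 0.0196
gripper_force: 30.0
[ 0.46325658 -0.12187764  0.127     ] [  9.   9. -33.  -0. -48.  86.] 7e-26 [[0.09, 0.01, 0.79], [0.43, 0.07, 0.48], [0.46, -0.12, 0.48]]
[ 0.41325658 -0.21187764  0.137     ] [ -3.   7. -34.   0. -49.  98.] 4e-24 [[0.07, -0.0, 0.8], [0.42, -0.02, 0.49], [0.41, -0.21, 0.49]]
[ 0.34021057 -0.326852    0.137     ] [-20.   8. -33.   0. -49. 113.] 2e-27 [[0.07, -0.03, 0.79], [0.4, -0.15, 0.49], [0.34, -0.33, 0.49]]
[ 0.34311621 -0.32669566  0.07632699] [-19.  14. -36.   2. -44. 110.] 3e-20 [[0.14, -0.05, 0.78], [0.42, -0.14, 0.43], [0.37, -0.33, 0.43]]
dpos [0.006, -0.005, -0.893] rot [0.001, 0.001, 0.001] rows 1.8
dpos [-0.58, 0.85, -0.1] rot [0.0, 0.0, 0.0] rows 2.1
dpos [-0.833, 1.078, 0.0] rot [0.0, -0.0, 0.024] rows 2.7
dpos [0.029, 0.0, 0.607] rot [0.0, -0.044, -0.0] rows 1.2
```

```bash
python3 -m creep '[{"grip":1,"delta_pos":[0,0,-0.1],"rotation":[0,0,0]},{"grip":1,"delta_pos":[0,0,-0.3],"rotation":[0,0,0]},{"grip":1,"delta_pos":[0,0,-0.55],"rotation":[0,0,0]},{"grip":1,"delta_pos":[0,0,-0.8],"rotation":[0,0,0]},{"grip":1,"delta_pos":[0,0,-0.89],"rotation":[0,0,0]}]' >/dev/null
python3 -m creep '[{"grip":1,"delta_pos":[-0.1,0.15,0],"rotation":[0,0,0]},{"grip":1,"delta_pos":[-0.3,0.45,-0.05],"rotation":[0,0,0]},{"grip":1,"delta_pos":[-0.5,0.75,-0.1],"rotation":[0,0,0]},{"grip":1,"delta_pos":[-0.75,1,-0.1],"rotation":[0,0,0]}]' >/dev/null
python3 -m creep '[{"grip":1,"delta_pos":[-0.25,0.35,0],"rotation":[0,0,0.008]},{"grip":1,"delta_pos":[-0.5,0.7,0],"rotation":[0,0,0.016]},{"grip":1,"delta_pos":[-0.65,0.9,0],"rotation":[0,0,0.024]},{"grip":1,"delta_pos":[-0.67,0.93,0],"rotation":[0,0,0.024]},{"grip":1,"delta_pos":[-0.67,0.93,0],"rotation":[0,0,0.024]}]'
python3 - <<'E'
from r import *
s=snap('wrist','w9');t=snap('top','t9');snap('scene','s9')
o=ctrl.get_obs();R=Ro.from_euler('xyz',o['orientation'],degrees=True);p=np.array(o['tool_pos'])
# predicted pan outline if rigid : scoop frame -> tool: x same, y,z flipped
tl=lambda x,y,z:p+R.apply([x+.0857,-y,-(z-.0377)])
im=cv2.imread('pics/w9.png')
for phi in (0,5):
  c=np.cos(np.radians(phi));sn=np.sin(np.radians(phi))
  f=lambda x,y,z:tl(-.0857+(x+.0857)*c+(z-.0377)*sn,y,.0377-(x+.0857)*sn+(z-.0377)*c)
  L=[f(.05,.034,.02),f(-.05,.034,.038),f(-.05,-.034,.038),f(.05,-.034,.02)]
  uv=proj(s,L);print(phi,uv.round(0).tolist());ut=proj(t,[f(.05,.034,.0),f(.05,-.034,0)]);print(ut.round(1).tolist())
g=cv2.cvtColor(im,cv2.COLOR_BGR2GRAY)
for c in (240,270,300): print(c,g[0:190:4,c].tolist())
c=np.array([.5549,-.3153,0]);T=lambda x,z:c+E('z',3.08).apply([x,0,z])
chain([sp(T(-.08,.03),3.08,4,0)])
E
```

```text
clock: 25.65
tool_pos: [0.3384, -0.3282, 0.1367]
orientation: [179.9, 0.2, 3.1]
force: [0.7, 0.5, -1.0]
opening: 0.02
gripper_force: 30.0
0 [[175.0, -74.0], [186.0, 212.0], [359.0, 211.0], [368.0, -75.0]]
[[378.5, 211.9], [400.2, 210.4]]
5 [[183.0, -54.0], [188.0, 210.0], [357.0, 209.0], [360.0, -54.0]]
[[377.8, 213.5], [399.3, 212.0]]
240 [199, 197, 198, 197, 196, 194, 197, 194, 196, 195, 196, 194, 195, 196, 197, 193, 196, 194, 195, 193, 191, 193, 193, 193, 193, 191, 195, 193, 191, 193, 191, 191, 192, 192, 191, 194, 189, 191, 190, 192, 190, 190, 190, 193, 191, 164, 132, 136]
270 [199, 199, 200, 198, 198, 198, 198, 198, 198, 196, 197, 195, 197, 197, 196, 195, 195, 194, 195, 194, 195, 194, 193, 194, 194, 193, 191, 194, 193, 192, 190, 190, 191, 193, 189, 186, 189, 190, 191, 187, 189, 189, 189, 188, 186, 171, 134, 134]
300 [200, 197, 197, 197, 200, 197, 199, 198, 197, 195, 198, 198, 195, 196, 197, 196, 194, 193, 192, 194, 195, 192, 195, 194, 194, 194, 194, 193, 193, 195, 192, 192, 192, 191, 192, 191, 191, 192, 188, 188, 188, 189, 188, 189, 189, 170, 130, 131]
dpos [0.038, -0.005, 0.606] rot [0.001, -0.043, 0.002] rows 1.2
```

Run:
```python
from r import *
g=cv2.cvtColor(cv2.imread('pics/w9.png'),cv2.COLOR_BGR2GRAY)
for r in (5,60,150,200): print(r,g[r,165:205].tolist(),g[r,345:380].tolist())
print(g[170:216:2,270].tolist())
s=load('w9');o=ctrl.get_obs();R=Ro.from_euler('xyz',o['orientation'],degrees=True);p=np.array(o['tool_pos'])
for phi in (0,3,6):
  c=np.cos(np.radians(phi));sn=np.sin(np.radians(phi))
  def f(x,y,z): X=(x+.0857)*c+(z-.0377)*sn;Z=-(x+.0857)*sn+(z-.0377)*c; return p+R.apply([X,-y,-Z])
  e=[]
  for yy in (.034,-.034):
    L=[f(x,yy,.02+(.05-x)*.18) for x in np.linspace(-.05,.03,30)]
    uv=proj(s,L);e.append([np.interp(-r,-uv[:,1],uv[:,0]).round(1) for r in (5,60,150,200)])
  print(phi,e,'junction',proj(s,[f(-.0475,0,.0016),f(-.05,0,.04),f(-.0475,0,.04)])[:,1].round(1))
```

```text
5 [160, 158, 158, 161, 161, 159, 162, 162, 156, 160, 163, 160, 162, 161, 158, 161, 167, 170, 178, 182, 181, 175, 157, 127, 111, 107, 108, 108, 107, 108, 108, 109, 112, 118, 145, 181, 193, 197, 194, 194] [254, 254, 254, 254, 252, 200, 119, 111, 113, 111, 105, 110, 106, 105, 109, 112, 145, 217, 245, 252, 252, 250, 243, 213, 175, 163, 161, 161, 160, 161, 162, 159, 164, 160, 159]
60 [160, 160, 163, 163, 160, 160, 162, 160, 164, 162, 162, 161, 160, 160, 160, 159, 160, 159, 151, 158, 177, 182, 179, 169, 147, 124, 112, 107, 105, 106, 107, 108, 109, 111, 108, 111, 117, 139, 179, 189] [182, 158, 122, 111, 109, 114, 109, 108, 107, 108, 106, 105, 110, 110, 126, 162, 177, 186, 181, 184, 180, 167, 160, 161, 159, 161, 161, 160, 161, 161, 163, 158, 161, 160, 162]
150 [160, 163, 162, 162, 164, 160, 160, 162, 164, 163, 161, 162, 160, 160, 160, 163, 163, 160, 164, 162, 164, 171, 180, 185, 186, 179, 169, 144, 120, 109, 108, 105, 104, 107, 111, 114, 118, 113, 111, 109] [111, 109, 115, 113, 109, 105, 106, 107, 109, 107, 120, 149, 175, 185, 186, 177, 166, 164, 164, 161, 159, 159, 162, 161, 159, 163, 162, 
[... 400 characters left out ...]
 162, 160, 162, 159]
[188, 188, 187, 186, 187, 171, 135, 134, 133, 134, 131, 132, 135, 133, 131, 132, 140, 181, 185, 160, 169, 171, 171]
0 [[np.float64(178.2), np.float64(180.5), np.float64(184.0), np.float64(185.7)], [np.float64(364.8), np.float64(363.0), np.float64(360.2), np.float64(358.9)]] junction [183.6 213.  206.9]
3 [[np.float64(182.0), np.float64(183.6), np.float64(185.9), np.float64(187.0)], [np.float64(361.1), np.float64(360.0), np.float64(358.4), np.float64(357.7)]] junction [186.5 211.4 205.2]
6 [[np.float64(185.7), np.float64(186.6), np.float64(187.7), np.float64(188.2)], [np.float64(357.6), np.float64(357.1), np.float64(356.6), np.float64(356.5)]] junction [189.6 210.  203.8]
```

```bash
sed -i 's/^GX,GZ=.*/GX,GZ=-.0857,.0377/' r.py
cat >> r.py <<'E'
tc=np.array([.5549,-.3153,0]);T=lambda x,z,y=.001:tc+E('z',3.08).apply([x,y,z])
E
python3 -m creep '[{"grip":1,"delta_pos":[0.04,0,0.2],"rotation":[0,-0.015,0]},{"grip":1,"delta_pos":[0.04,0,0.45],"rotation":[0,-0.033,0.003]},{"grip":1,"delta_pos":[0.04,0,0.6],"rotation":[0,-0.033,0.003]},{"grip":1,"delta_pos":[0.04,0,0.6],"rotation":[0,-0.033,0.003]}]'
python3 -c "
from r import *
chain([sp(T(-.075,.009),3.5,3,0),sp(T(-.045,.007),3.5,3,0)])"
```

```text
clock: 26.2
tool_pos: [0.3425, -0.3263, 0.0751]
orientation: [-180.0, 3.3, 3.0]
force: [0.3, 0.6, -0.2]
opening: 0.0195
gripper_force: 30.0
dpos [0.054, 0.004, 0.211] rot [-0.0, 0.004, -0.005] rows 0.4
dpos [0.301, 0.002, 0.004] rot [0.0, 0.0, 0.0] rows 0.6
```

```bash
python3 -m creep '[{"grip":1,"delta_pos":[0.05,0,0.1],"rotation":[0,0.004,-0.005]},{"grip":1,"delta_pos":[0.05,0,0.21],"rotation":[0,0.004,-0.005]},{"grip":1,"delta_pos":[0.15,0,0.21],"rotation":[0,0.004,-0.005]},{"grip":1,"delta_pos":[0.35,0.005,0.215],"rotation":[0,0.004,-0.005]},{"grip":1,"delta_pos":[0.35,0.005,0.215],"rotation":[0,0.004,-0.005]}]'
python3 -c "
from r import *
chain([sp(T(-.04,.0025),3.5,3,0)])"
```

```text
clock: 26.7
tool_pos: [0.3801, -0.3271, 0.0541]
orientation: [179.8, 2.6, 3.4]
force: [-0.1, 0.3, -1.1]
opening: 0.0196
gripper_force: 30.0
dpos [0.02, -0.024, 0.067] rot [0.002, -0.004, -0.001] rows 0.1
```

```bash
python3 -m creep '[{"grip":1,"delta_pos":[0,-0.024,0.03],"rotation":[0.002,-0.004,0]},{"grip":1,"delta_pos":[0,-0.024,0.05],"rotation":[0.002,-0.004,0]},{"grip":1,"delta_pos":[0,-0.024,0.06],"rotation":[0.002,-0.004,0]},{"grip":1,"delta_pos":[0,-0.024,0.06],"rotation":[0.002,-0.004,0]}]'
python3 -m creep '[{"grip":1,"delta_pos":[0,0,0.01],"rotation":[0,0,0]},{"grip":1,"delta_pos":[0,0,0.01],"rotation":[0,0,0]},{"grip":1,"delta_pos":[0,0,0.01],"rotation":[0,0,0]}]'
python3 -m creep '[{"grip":1,"delta_pos":[0,0,0.01],"rotation":[0,0,0]},{"grip":1,"delta_pos":[0,0,0.01],"rotation":[0,0,0]},{"grip":1,"delta_pos":[0,0,0.01],"rotation":[0,0,0]}]'
```

```text
clock: 27.1
tool_pos: [0.3761, -0.3241, 0.0476]
orientation: [-179.9, 3.1, 3.4]
force: [-0.6, 0.4, -0.2]
opening: 0.0196
gripper_force: 30.0
clock: 27.4
tool_pos: [0.3764, -0.3243, 0.0469]
orientation: [-179.9, 3.1, 3.4]
force: [-0.6, -0.1, 2.2]
opening: 0.0198
gripper_force: 30.0
clock: 27.7
tool_pos: [0.3765, -0.3243, 0.0457]
orientation: [-179.9, 3.1, 3.4]
force: [-1.1, -0.5, 1.8]
opening: 0.0196
gripper_force: 30.0
```

```bash
python3 -m creep '[{"grip":1,"delta_pos":[0.12,0,-0.006],"rotation":[0,0,0]},{"grip":1,"delta_pos":[0.24,0,-0.012],"rotation":[0,0,0]},{"grip":1,"delta_pos":[0.36,0,-0.018],"rotation":[0,0,0]},{"grip":1,"delta_pos":[0.48,0,-0.025],"rotation":[0,0,0]},{"grip":1,"delta_pos":[0.6,0,-0.031],"rotation":[0,0,0]}]'
python3 -m creep '[{"grip":1,"delta_pos":[0.1,0,-0.005],"rotation":[0,0,0]},{"grip":1,"delta_pos":[0.2,0,-0.01],"rotation":[0,0,0]},{"grip":1,"delta_pos":[0.28,0,-0.014],"rotation":[0,0,0]},{"grip":1,"delta_pos":[0.28,0,-0.014],"rotation":[0,0,0]}]'
python3 -c "
from r import *
s=snap('top','t10');w=snap('wrist','w10')
a=cv2.imread('pics/t10.png')[160:240,350:420];b=cv2.imread('pics/w10.png')
cv2.imwrite('pics/m10.png',np.hstack([cv2.resize(a,(400,457))[:420],cv2.resize(b[:420],(400,420))]))
chain([sp(T(.055,.0025),3.4,3,0)])
im=cv2.imread('pics/w10.png').astype(int)
# chunk colour mask (yellowish grey): R-B
d=im[:,:,2]-im[:,:,0]
for r in range(0,190,12): print(r,d[r,150:400:8].tolist())
"
```

```text
clock: 28.2
tool_pos: [0.4374, -0.3205, 0.0454]
orientation: [-179.9, 3.1, 3.4]
force: [-2.0, 0.5, 1.7]
opening: 0.02
gripper_force: 30.0
clock: 28.6
tool_pos: [0.4658, -0.319, 0.0453]
orientation: [-179.9, 3.0, 3.4]
force: [1.4, -0.1, 0.4]
opening: 0.0201
gripper_force: 30.0
dpos [0.114, 0.009, -0.025] rot [-0.001, 0.0, -0.0] rows 0.2
0 [16, 16, 10, 12, 7, 7, 16, 23, 23, 22, 24, 23, 25, 20, 6, 5, 6, 6, 17, 24, 25, 23, 21, 21, 23, 18, 5, 7, 9, 9, 9, 10]
12 [16, 17, 9, 10, 9, 7, 20, 22, 23, 22, 21, 23, 25, 21, 15, 5, 6, 15, 20, 24, 22, 22, 21, 22, 23, 17, 5, 11, 7, 9, 9, 12]
24 [-14, 16, 12, 9, 10, 6, 17, 22, 20, 23, 24, 23, 23, 19, 17, 8, 5, 18, 18, 23, 21, 22, 22, 23, 21, 15, 4, 8, 8, 7, 8, 11]
36 [-108, 12, 10, 11, 6, 3, 15, 18, 24, 23, 21, 20, 21, 15, 11, 5, 6, 11, 18, 22, 22, 19, 20, 19, 21, 13, 5, 12, 7, 9, 10, 13]
48 [-145, 14, 11, 11, 10, 6, 4, 12, 16, 19, 18, 18, 14, 14, 7, 5, 6, 6, 12, 17, 20, 18, 17, 17, 15, 8, 6, 12, 9, 10, 10, 17]
60 [-146, 17, 16, 12, 11, 5, 4, 7, 6, 11, 12, 11, 7, 8, 6, 5, 6, 7, 6, 7, 9, 10, 8, 7, 7, 6, 7, 11, 9, 10, 10, 19]
72 [-146, 16, 17, 9, 9, 6, 6
[... 412 characters left out ...]
 15]
120 [-145, -147, 16, 12, 10, 6, 6, 7, 7, 6, 7, 5, 7, 6, 7, 7, 7, 6, 6, 7, 8, 7, 7, 8, 9, 7, 9, 9, 12, 10, 15, 18]
132 [-136, -143, 15, 12, 9, 7, 7, 10, 7, 7, 6, 7, 6, 7, 5, 7, 6, 6, 7, 7, 6, 7, 6, 6, 8, 6, 10, 8, 11, 10, 17, 2]
144 [-149, -145, 17, 16, 9, 11, 5, 8, 8, 7, 7, 6, 8, 6, 6, 8, 6, 6, 7, 8, 7, 6, 6, 7, 8, 7, 6, 8, 10, 11, 17, -123]
156 [-146, -146, 13, 17, 10, 10, 9, 6, 8, 6, 8, 8, 8, 6, 7, 6, 7, 7, 5, 7, 7, 6, 5, 7, 6, 7, 5, 9, 9, 10, 17, -148]
168 [-146, -148, -91, 18, 10, 7, 6, 4, 7, 7, 5, 7, 6, 6, 9, 7, 6, 6, 8, 6, 8, 8, 8, 6, 1, 1, 4, 0, 0, 3, 11, -146]
180 [-147, -146, -140, 16, 10, 9, 4, 4, 9, 8, 8, 9, 10, 10, 7, 7, 9, 8, 8, 8, 8, 8, 9, 8, 5, 3, 6, -1, -8, -4, -6, -138]
```

```bash
python3 -m creep '[{"grip":1,"delta_pos":[0.06,0.005,-0.003],"rotation":[0,0,0]},{"grip":1,"delta_pos":[0.12,0.01,-0.006],"rotation":[0,0,0]},{"grip":1,"delta_pos":[0.12,0.01,-0.006],"rotation":[0,0,0]}]'
python3 -c "
from r import *
w=snap('wrist','w11')
cv2.imwrite('pics/w11c.png',cv2.resize(cv2.imread('pics/w11.png')[:220,130:410],(764,600)))
im=cv2.imread('pics/w11.png').astype(int);d=(im[:,:,2]-im[:,:,0])
m=((d[:200,170:365]>13)*255).astype(np.uint8)
n,l,st,c=cv2.connectedComponentsWithStats(m)
print([(st[i].tolist(),c[i].round(0).tolist()) for i in range(1,n) if st[i,4]>60])
o=ctrl.get_obs();R=Ro.from_euler('xyz',o['orientation'],degrees=True);p=np.array(o['tool_pos'])
f=lambda x,y,z:p+R.apply([x-GX,-y,-(z-GZ)])
print('rows of floor x=',[(x,proj(w,[f(x,0,.0236)])[0].round(0).tolist()) for x in (.05,.036,.03,.02,.01,0,-.01,-.02,-.03)])
"
```

```text
clock: 29.0
tool_pos: [0.4759, -0.3194, 0.0451]
orientation: [-179.9, 3.2, 3.4]
force: [-4.6, -0.7, 2.6]
opening: 0.0195
gripper_force: 30.0
[([25, 0, 70, 86, 4206], [60.0, 44.0]), ([114, 0, 70, 85, 4200], [148.0, 44.0]), ([0, 132, 10, 68, 363], [3.0, 173.0])]
rows of floor x= [(0.05, [275.0, -74.0]), (0.036, [275.0, -26.0]), (0.03, [275.0, -7.0]), (0.02, [275.0, 24.0]), (0.01, [275.0, 53.0]), (0, [275.0, 81.0]), (-0.01, [275.0, 108.0]), (-0.02, [275.0, 133.0]), (-0.03, [275.0, 158.0])]
```

```bash
python3 -m creep '[{"grip":1,"delta_pos":[-0.03,0,0],"rotation":[0,0.04,0]},{"grip":1,"delta_pos":[-0.06,0,0],"rotation":[0,0.08,0]},{"grip":1,"delta_pos":[-0.09,0,-0.03],"rotation":[0,0.12,0]},{"grip":1,"delta_pos":[-0.11,0,-0.1],"rotation":[0,0.16,0]},{"grip":1,"delta_pos":[-0.11,0,-0.2],"rotation":[0,0.167,0]}]'
cat > look.py <<'E'
from r import *
import sys
def look(n):
    w=snap('wrist',n)
    im=cv2.imread(f'pics/{n}.png').astype(int);d=(im[:,:,2]-im[:,:,0])
    m=((d[:190,185:365]>13)*255).astype(np.uint8)
    k,l,st,c=cv2.connectedComponentsWithStats(m)
    print([(st[i].tolist(),c[i].round(0).tolist()) for i in range(1,k) if st[i,4]>60])
    o=ctrl.get_obs();R=Ro.from_euler('xyz',o['orientation'],degrees=True);p=np.array(o['tool_pos'])
    f=lambda x,y,z:p+R.apply([x-GX,-y,-(z-GZ)])
    g=im.mean(2).astype(int)
    print('junction row',[int(v) for v in g[160:216:3,270]],'row5',g[5,172:200:2].tolist(),g[5,350:376:2].tolist())
look(sys.argv[1])
E
python3 look.py w12
```

```text
clock: 29.55
tool_pos: [0.4647, -0.3195, 0.0654]
orientation: [-179.8, -11.9, 3.2]
force: [-0.1, -0.2, -2.4]
opening: 0.0199
gripper_force: 30.0
[([35, 0, 42, 11, 239], [55.0, 3.0]), ([115, 0, 23, 7, 79], [127.0, 2.0]), ([97, 13, 68, 75, 3808], [131.0, 49.0]), ([12, 14, 67, 73, 3615], [45.0, 50.0]), ([176, 78, 4, 112, 206], [178.0, 137.0])]
junction row [239, 238, 237, 237, 237, 238, 237, 129, 104, 101, 102, 101, 98, 101, 107, 228, 167, 211, 126] row5 [124, 123, 120, 124, 173, 222, 213, 135, 81, 78, 78, 79, 78, 132] [104, 77, 78, 75, 77, 93, 189, 224, 209, 215, 218, 190, 132]
```

```bash
python3 -m creep '[{"grip":1,"delta_pos":[0.03,0,-0.14],"rotation":[0,0,0]},{"grip":1,"delta_pos":[0.08,0,-0.36],"rotation":[0,0,0]},{"grip":1,"delta_pos":[0.13,0,-0.62],"rotation":[0,0,0]},{"grip":1,"delta_pos":[0.18,0,-0.85],"rotation":[0,0,0]},{"grip":1,"delta_pos":[0.2,0,-0.98],"rotation":[0,0,0]}]'
python3 look.py w13
python3 - <<'E'
from r import *
W=[sp(n,y,-12,0) for n,y in [([.58,-.22,.27],2),([.565,-.13,.27],1),([.55,-.04,.27],0),([.535,.05,.27],-1),([.525,.14,.27],-2),([.515,.23,.27],-2.57),(tw(-.05,0,.25),-2.57)]]
q=chk(W,np.array(ctrl.get_obs()['joint_pos']));chain(W)
E
```

```text
clock: 30.1
tool_pos: [0.4672, -0.3205, 0.1682]
orientation: [180.0, -12.0, 3.4]
force: [-1.1, -0.2, -1.7]
opening: 0.0196
gripper_force: 30.0
[([34, 0, 42, 12, 265], [55.0, 3.0]), ([116, 0, 28, 7, 92], [130.0, 2.0]), ([97, 12, 68, 74, 3775], [131.0, 48.0]), ([12, 16, 67, 72, 3579], [45.0, 51.0])]
junction row [239, 237, 238, 238, 237, 237, 236, 129, 101, 100, 101, 101, 99, 101, 110, 224, 192, 217, 203] row5 [123, 125, 124, 123, 148, 223, 213, 148, 80, 78, 78, 79, 80, 152] [87, 78, 76, 75, 72, 96, 192, 220, 198, 135, 123, 125, 124]
[ 0.43951273 -0.22490592  0.27866255] [ -5.  -4. -25.  -2. -57.  98.] 1e-22 [[-0.04, 0.0, 0.8], [0.39, -0.04, 0.63], [0.37, -0.23, 0.63]]
[ 0.42444851 -0.13245334  0.27866255] [ 10. -11. -32.   2. -57.  80.] 1e-18 [[-0.11, -0.02, 0.79], [0.31, 0.05, 0.62], [0.35, -0.13, 0.63]]
[ 0.4094271  -0.04        0.27866255] [ 28. -15. -37.   7. -58.  59.] 1e-29 [[-0.14, -0.07, 0.78], [0.24, 0.13, 0.61], [0.34, -0.04, 0.63]]
[0.39444851 0.05245334 0.27866255] [ 45. -17. -40.  10. -59.  39.] 4e-19 [[-0.12, -0.12, 0.77], [0.18, 0.18, 0.6], [0.32, 0.05, 0.63]]
[0.38451273 0.14490592 0.27866255] [ 58. -15. -39.  12. -60.  24.] 1e-23 [[-0.08, -0.13, 0.78], [0.14, 0.23, 0.59], [0.31, 0.15, 0.63]]
[0.37456849 0.23630328 0.27866255] [ 68. -10. -36.  13. -60.  14.] 4e-30 [[-0.04, -0.09, 0.79], [0.12, 0.29, 0.59], [0.3, 0.24, 0.63]]
[0.37111878 0.35084527 0.25866255] [ 74.  -0. -30.  14. -58.   6.] 1e-24 [[-0.0, -0.0, 0.8], [0.11, 0.38, 0.57], [0.3, 0.35, 0.61]]
dpos [0.011, -0.973, -1.114] rot [-0.003, -0.001, 0.015] rows 3.0
dpos [-0.116, -0.929, -0.025] rot [-0.002, 0.0, 0.011] rows 1.9
dpos [-0.131, -0.927, -0.028] rot [-0.002, -0.0, 0.011] rows 1.9
dpos [-0.147, -0.925, -0.031] rot [-0.002, -0.0, 0.011] rows 1.9
dpos [-0.113, -0.923, -0.024] rot [-0.002, -0.0, 0.011] rows 1.9
dpos [-0.128, -0.91, -0.027] rot [-0.001, 0.0, 0.006] rows 1.8
dpos [-0.126, -1.143, 0.178] rot [0.0, 0.0, 0.0] rows 2.3
```

```bash
python3 -m creep '[{"grip":1,"delta_pos":[0,-0.1,-0.25],"rotation":[0,0,0.003]},{"grip":1,"delta_pos":[0,-0.3,-0.5],"rotation":[0,0,0.006]},{"grip":1,"delta_pos":[0,-0.5,-0.75],"rotation":[0,0,0.009]},{"grip":1,"delta_pos":[0,-0.74,-0.95],"rotation":[-0.001,0,0.012]},{"grip":1,"delta_pos":[0.01,-0.97,-1],"rotation":[-0.003,0,0.015]}]' >/dev/null
python3 -m creep '[{"grip":1,"delta_pos":[-0.03,-0.23,-0.01],"rotation":[0,0,0.003]},{"grip":1,"delta_pos":[-0.06,-0.46,-0.02],"rotation":[0,0,0.006]},{"grip":1,"delta_pos":[-0.09,-0.7,-0.02],"rotation":[-0.001,0,0.009]},{"grip":1,"delta_pos":[-0.116,-0.93,-0.025],"rotation":[-0.002,0,0.011]}]' >/dev/null
python3 -m creep '[{"grip":1,"delta_pos":[-0.03,-0.23,-0.01],"rotation":[0,0,0.003]},{"grip":1,"delta_pos":[-0.06,-0.46,-0.02],"rotation":[0,0,0.006]},{"grip":1,"delta_pos":[-0.1,-0.7,-0.02],"rotation":[-0.001,0,0.009]},{"grip":1,"delta_pos":[-0.131,-0.93,-0.028],"rotation":[-0.002,0,0.011]}]' >/dev/null
python3 -m creep '[{"grip":1,"delta_pos":[-0.04,-0.23,-0.01],"rotation":[0,0,0.003]},{"grip":1,"delta_pos":[-0.07,-0.46,-0.02],"rotation":[0,0,0.006]},{"grip":1,"delta_pos":[-0.11,-0.7,-0.02],"rotation":[-0.001,0,0.009]},{"grip":1,"delta_pos":[-0.147,-0.93,-0.031],"rotation":[-0.002,0,0.011]}]' >/dev/null
python3 -m creep '[{"grip":1,"delta_pos":[-0.03,-0.23,-0.01],"rotation":[0,0,0.003]},{"grip":1,"delta_pos":[-0.06,-0.46,-0.02],"rotation":[0,0,0.006]},{"grip":1,"delta_pos":[-0.09,-0.7,-0.02],"rotation":[-0.001,0,0.009]},{"grip":1,"delta_pos":[-0.113,-0.92,-0.024],"rotation":[-0.002,0,0.011]}]'
python3 look.py w14
python3 - <<'E'
from r import *
W=[sp([.513,.25,.25],-2.57,-12,0),sp(tw(-.05,0,.22),-2.57,-12,0),sp(tw(-.05,0,.17),-2.57,-6,0)]
chain(W)
E
```

```text
clock: 32.25
tool_pos: [0.385, 0.147, 0.2644]
orientation: [-179.8, -11.9, -2.1]
force: [0.6, 0.4, -1.7]
opening: 0.02
gripper_force: 30.0
[([31, 0, 62, 21, 787], [62.0, 7.0]), ([110, 0, 51, 15, 433], [134.0, 5.0]), ([100, 18, 67, 74, 3666], [133.0, 54.0]), ([21, 27, 67, 70, 3469], [54.0, 61.0])]
junction row [239, 239, 240, 238, 239, 238, 239, 172, 100, 102, 98, 99, 100, 100, 122, 229, 196, 216, 178] row5 [79, 77, 76, 82, 89, 187, 225, 194, 104, 76, 76, 77, 78, 116] [89, 81, 79, 77, 76, 118, 208, 222, 185, 132, 124, 122, 126]
dpos [-0.177, -1.064, 0.029] rot [-0.004, 0.001, 0.006] rows 2.2
dpos [-0.118, -0.944, 0.282] rot [0.0, 0.0, 0.0] rows 2.0
dpos [-0.057, 0.0, 0.349] rot [-0.0, -0.067, -0.0] rows 0.7
```

```bash
python3 -m creep '[{"grip":1,"delta_pos":[-0.04,-0.25,0.01],"rotation":[0,0,0.003]},{"grip":1,"delta_pos":[-0.09,-0.5,0.015],"rotation":[-0.002,0,0.006]},{"grip":1,"delta_pos":[-0.13,-0.75,0.02],"rotation":[-0.004,0,0.006]},{"grip":1,"delta_pos":[-0.177,-1,0.029],"rotation":[-0.004,0,0.006]}]' >/dev/null
python3 -m creep '[{"grip":1,"delta_pos":[-0.03,-0.25,0.07],"rotation":[0,0,0]},{"grip":1,"delta_pos":[-0.06,-0.5,0.15],"rotation":[0,0,0]},{"grip":1,"delta_pos":[-0.09,-0.75,0.22],"rotation":[0,0,0]},{"grip":1,"delta_pos":[-0.118,-0.95,0.28],"rotation":[0,0,0]},{"grip":1,"delta_pos":[-0.118,-1,0.28],"rotation":[0,0,0]}]'
python3 - <<'E'
from r import *
W=[sp(tw(-.05,0,.17),-2.57,-6,0),sp(tw(-.052,0,.135),-2.57,10,0),sp(tw(-.055,0,.12),-2.57,26,0),sp(tw(-.055,0,.115),-2.57,42,0),sp(tw(-.055,0,.115),-2.57,54,0)]
chk(W,np.array(ctrl.get_obs()['joint_pos']));chain(W)
E
python3 look.py w15
```

```text
clock: 33.2
tool_pos: [0.3707, 0.348, 0.2273]
orientation: [179.8, -11.9, -2.5]
force: [0.1, -0.2, -2.8]
opening: 0.02
gripper_force: 30.0
[0.37279265 0.35077014 0.19330896] [ 69.   5. -30.   7. -53.  14.] 2e-27 [[0.02, 0.05, 0.8], [0.15, 0.41, 0.53], [0.34, 0.35, 0.55]]
[0.38258826 0.35033047 0.19569131] [ 58.  13. -14.  -9. -68.  34.] 5e-23 [[0.07, 0.11, 0.78], [0.29, 0.46, 0.57], [0.44, 0.35, 0.55]]
[0.40122161 0.34949411 0.2133715 ] [ 48.  21.   0. -20. -87.  44.] 7e-22 [[0.15, 0.16, 0.76], [0.44, 0.48, 0.59], [0.56, 0.34, 0.53]]
[0.43101285 0.34815692 0.23381758] [  40.   31.   15.  -28. -105.   48.] 5e-26 [[0.24, 0.2, 0.71], [0.58, 0.48, 0.58], [0.67, 0.34, 0.5]]
[0.45734235 0.34697512 0.24694311] [  35.   39.   25.  -35. -119.   47.] 2e-29 [[0.31, 0.22, 0.67], [0.67, 0.48, 0.56], [0.74, 0.33, 0.46]]
dpos [-0.051, -0.029, 0.336] rot [0.002, -0.065, 0.0] rows 0.7
dpos [0.1, -0.0, -0.013] rot [-0.0, -0.178, -0.0] rows 1.9
dpos [0.153, -0.0, -0.207] rot [0.0, -0.178, -0.0] rows 1.9
dpos [0.178, -0.0, -0.314] rot [-0.0, -0.178, -0.0] rows 1.9
dpos [0.108, 0.0, -0.274] rot [-0.0, -0.133, -0.0] rows 1.4
[([19, 0, 69, 38, 1884], [54.0, 15.0]), ([99, 0, 64, 26, 1138], [130.0, 10.0]), ([84, 29, 67, 72, 3574], [117.0, 64.0]), ([19, 43, 66, 69, 3347], [51.0, 77.0])]
junction row [240, 240, 239, 239, 239, 239, 239, 172, 102, 97, 99, 100, 103, 101, 124, 235, 196, 219, 130] row5 [84, 83, 83, 82, 90, 190, 224, 197, 107, 76, 77, 78, 76, 120] [81, 78, 80, 78, 77, 115, 206, 225, 185, 94, 83, 83, 84]
```

```bash
python3 -m creep '[{"grip":1,"delta_pos":[-0.02,-0.01,0.12],"rotation":[0,-0.02,0]},{"grip":1,"delta_pos":[-0.04,-0.029,0.25],"rotation":[0.002,-0.045,0]},{"grip":1,"delta_pos":[-0.051,-0.029,0.336],"rotation":[0.002,-0.065,0]},{"grip":1,"delta_pos":[-0.051,-0.029,0.336],"rotation":[0.002,-0.065,0]}]' 
python3 -m creep '[{"grip":1,"delta_pos":[0.03,0,0],"rotation":[0,-0.045,0]},{"grip":1,"delta_pos":[0.05,0,-0.01],"rotation":[0,-0.09,0]},{"grip":1,"delta_pos":[0.08,0,-0.01],"rotation":[0,-0.135,0]},{"grip":1,"delta_pos":[0.1,0,-0.013],"rotation":[0,-0.178,0]}]' 
python3 -m creep '[{"grip":1,"delta_pos":[0.04,0,-0.05],"rotation":[0,-0.045,0]},{"grip":1,"delta_pos":[0.08,0,-0.1],"rotation":[0,-0.09,0]},{"grip":1,"delta_pos":[0.12,0,-0.15],"rotation":[0,-0.135,0]},{"grip":1,"delta_pos":[0.153,0,-0.207],"rotation":[0,-0.178,0]},{"grip":1,"delta_pos":[0.153,0,-0.207],"rotation":[0,-0.178,0]}]' 
python3 look.py w16
python3 - <<'E'
from r import *
chain([sp(tw(-.055,0,.115),-2.57,42,0),sp(tw(-.055,0,.115),-2.57,54,0)])
E
```

```text
clock: 33.65
tool_pos: [0.3734, 0.3484, 0.1943]
orientation: [-179.9, -6.0, -2.7]
force: [-0.1, -0.3, -1.7]
opening: 0.0198
gripper_force: 30.0
clock: 34.05
tool_pos: [0.3833, 0.3488, 0.1987]
orientation: [-179.8, 10.0, -2.6]
force: [0.5, -0.1, -2.0]
opening: 0.0196
gripper_force: 30.0
clock: 34.55
tool_pos: [0.4033, 0.3472, 0.215]
orientation: [-179.9, 26.0, -2.7]
force: [0.4, -0.2, -2.1]
opening: 0.0196
gripper_force: 30.0
[([15, 0, 67, 71, 3487], [48.0, 34.0]), ([175, 169, 5, 21, 61], [178.0, 179.0])]
junction row [198, 200, 199, 199, 199, 200, 197, 157, 141, 141, 139, 142, 142, 141, 154, 202, 171, 184, 186] row5 [103, 94, 88, 98, 95, 167, 190, 178, 129, 114, 113, 118, 117, 134] [125, 114, 113, 113, 114, 127, 179, 190, 193, 207, 226, 237, 236]
dpos [0.172, -0.022, -0.292] rot [-0.002, -0.179, -0.001] rows 1.9
dpos [0.108, 0.0, -0.274] rot [-0.0, -0.133, -0.0] rows 1.4
```

Chunks are already sliding out at 26°; tilt on.

```bash
python3 -m creep '[{"grip":1,"delta_pos":[0.04,-0.01,-0.07],"rotation":[0,-0.045,0]},{"grip":1,"delta_pos":[0.09,-0.02,-0.15],"rotation":[0,-0.09,0]},{"grip":1,"delta_pos":[0.13,-0.022,-0.22],"rotation":[-0.001,-0.135,0]},{"grip":1,"delta_pos":[0.172,-0.022,-0.292],"rotation":[-0.002,-0.179,0]}]' 
python3 -m creep '[{"grip":1,"delta_pos":[0.05,0,-0.13],"rotation":[0,-0.066,0]},{"grip":1,"delta_pos":[0.108,0,-0.274],"rotation":[0,-0.133,0]},{"grip":1,"delta_pos":[0.108,0,-0.274],"rotation":[0,-0.133,0]},{"grip":1,"delta_pos":[0.108,0,-0.274],"rotation":[0,-0.133,0]}]' 
python3 look.py w17
python3 - <<'E'
from r import *
W=[sp(tw(-.06,0,.15),-2.57,26,0),sp(tw(-.06,0,.19),-2.57,5,0),sp(tw(-.08,-.07,.2),-2.57,0,0)]
chk(W,np.array(ctrl.get_obs()['joint_pos']));chain(W)
E
```

```text
clock: 35.0
tool_pos: [0.4297, 0.3489, 0.2351]
orientation: [180.0, 42.1, -2.5]
force: [-0.3, 0.1, -1.9]
opening: 0.0198
gripper_force: 30.0
clock: 35.4
tool_pos: [0.4562, 0.3477, 0.2461]
orientation: [179.8, 54.0, -2.7]
force: [-0.4, 0.4, -1.3]
opening: 0.0198
gripper_force: 30.0
[([174, 87, 6, 103, 431], [177.0, 146.0]), ([0, 96, 3, 74, 156], [1.0, 138.0])]
junction row [224, 226, 225, 225, 225, 224, 225, 178, 167, 164, 161, 164, 164, 162, 181, 227, 198, 210, 210] row5 [234, 224, 204, 168, 124, 198, 222, 203, 146, 132, 132, 135, 137, 159] [146, 135, 128, 132, 134, 149, 209, 221, 222, 124, 108, 119, 121]
[0.39622664 0.34971831 0.2433715 ] [ 48.  20.   2. -20. -90.  43.] 2e-26 [[0.14, 0.15, 0.76], [0.43, 0.48, 0.62], [0.55, 0.34, 0.56]]
[0.36979516 0.35090468 0.23938357] [ 62.   7. -16.  -5. -68.  27.] 1e-22 [[0.04, 0.07, 0.79], [0.23, 0.44, 0.61], [0.4, 0.35, 0.59]]
[0.34287816 0.28204238 0.2377    ] [ 65.  -1. -28.  -0. -64.  22.] 6e-20 [[-0.01, -0.01, 0.8], [0.17, 0.36, 0.59], [0.34, 0.28, 0.59]]
dpos [-0.32, 0.008, 0.505] rot [0.001, 0.31, 0.0] rows 3.2
dpos [-0.22, 0.0, 0.152] rot [0.0, 0.233, 0.0] rows 2.4
dpos [-0.236, 0.7, 0.038] rot [0.0, 0.056, 0.0] rows 1.5
```

```bash
python3 -m creep '[{"grip":1,"delta_pos":[-0.08,0,0.13],"rotation":[0,0.08,0]},{"grip":1,"delta_pos":[-0.16,0,0.25],"rotation":[0,0.16,0]},{"grip":1,"delta_pos":[-0.24,0,0.38],"rotation":[0,0.24,0]},{"grip":1,"delta_pos":[-0.32,0.008,0.5],"rotation":[0,0.31,0]}]' >/dev/null
python3 -m creep '[{"grip":1,"delta_pos":[-0.07,0,0.05],"rotation":[0,0.08,0]},{"grip":1,"delta_pos":[-0.15,0,0.1],"rotation":[0,0.16,0]},{"grip":1,"delta_pos":[-0.22,0,0.15],"rotation":[0,0.233,0]}]' >/dev/null
python3 -m creep '[{"grip":1,"delta_pos":[-0.08,0.2,0.01],"rotation":[0,0.03,0]},{"grip":1,"delta_pos":[-0.16,0.45,0.02],"rotation":[0,0.056,0]},{"grip":1,"delta_pos":[-0.236,0.7,0.038],"rotation":[0,0.056,0]},{"grip":1,"delta_pos":[-0.236,0.7,0.038],"rotation":[0,0.056,0]}]'
python3 - <<'E'
from r import *
W=[sp(n,y,0,0) for n,y in [([.52,.2,.2],-1),([.55,.11,.2],1),([.58,.02,.19],3),([.5977,-.07,.15],5.25),([.5977,-.1095,.06],5.25),([.5977,-.1095,.004],5.25)]]
chk(W,np.array(ctrl.get_obs()['joint_pos']));chain(W)
E
```

```text
clock: 36.55
tool_pos: [0.3415, 0.2792, 0.24]
orientation: [-179.7, 0.0, -2.3]
force: [0.8, -0.3, -0.6]
opening: 0.0195
gripper_force: 30.0
[0.38432067 0.20236829 0.2377    ] [ 54.  -2. -29.   0. -64.  35.] 1e-26 [[-0.02, -0.02, 0.8], [0.23, 0.31, 0.59], [0.38, 0.2, 0.59]]
[0.41432067 0.10763171 0.2377    ] [ 41.  -3. -29.   0. -64.  50.] 1e-23 [[-0.02, -0.02, 0.8], [0.29, 0.25, 0.59], [0.41, 0.11, 0.59]]
[0.44448597 0.01289801 0.2277    ] [ 27.  -1. -29.   0. -62.  66.] 1e-21 [[-0.01, -0.0, 0.8], [0.36, 0.18, 0.58], [0.44, 0.01, 0.58]]
[ 0.46256927 -0.08241677  0.1877    ] [ 14.   4. -29.  -0. -57.  81.] 2e-22 [[0.04, 0.01, 0.8], [0.42, 0.1, 0.54], [0.46, -0.08, 0.54]]
[ 0.46256927 -0.12191677  0.0977    ] [  9.  11. -35.  -0. -44.  86.] 3e-23 [[0.12, 0.02, 0.79], [0.43, 0.07, 0.45], [0.46, -0.12, 0.45]]
[ 0.46256927 -0.12191677  0.0417    ] [  9.  16. -38.  -0. -35.  86.] 2e-28 [[0.17, 0.03, 0.77], [0.43, 0.07, 0.4], [0.46, -0.12, 0.4]]
dpos [0.459, 0.751, 0.019] rot [-0.003, 0.0, -0.015] rows 1.8
dpos [0.316, 0.942, 0.0] rot [0.0, 0.0, -0.022] rows 2.0
dpos [0.285, 0.952, 0.1] rot [-0.0, 0.0, -0.022] rows 2.0
dpos [0.131, 0.961, 0.4] rot [0.0, 0.0, -0.025] rows 2.1
dpos [-0.036, 0.393, 0.9] rot [0.0, 0.0, 0.0] rows 2.0
dpos [0.0, -0.0, 0.56] rot [0.0, 0.0, 0.0] rows 1.1
```

```bash
python3 -m creep '[{"grip":1,"delta_pos":[0.15,0.25,0],"rotation":[0,0,-0.005]},{"grip":1,"delta_pos":[0.3,0.5,0.01],"rotation":[0,0,-0.01]},{"grip":1,"delta_pos":[0.459,0.75,0.019],"rotation":[-0.003,0,-0.015]}]' >/dev/null
python3 -m creep '[{"grip":1,"delta_pos":[0.1,0.31,0],"rotation":[0,0,-0.007]},{"grip":1,"delta_pos":[0.2,0.62,0],"rotation":[0,0,-0.014]},{"grip":1,"delta_pos":[0.316,0.942,0],"rotation":[0,0,-0.022]}]' >/dev/null
python3 -m creep '[{"grip":1,"delta_pos":[0.09,0.31,0.03],"rotation":[0,0,-0.007]},{"grip":1,"delta_pos":[0.18,0.62,0.06],"rotation":[0,0,-0.014]},{"grip":1,"delta_pos":[0.285,0.952,0.1],"rotation":[0,0,-0.022]}]' >/dev/null
python3 -m creep '[{"grip":1,"delta_pos":[0.04,0.32,0.13],"rotation":[0,0,-0.008]},{"grip":1,"delta_pos":[0.08,0.64,0.26],"rotation":[0,0,-0.016]},{"grip":1,"delta_pos":[0.131,0.961,0.4],"rotation":[0,0,-0.025]},{"grip":1,"delta_pos":[0.131,0.961,0.4],"rotation":[0,0,-0.025]},{"grip":1,"delta_pos":[0.131,0.961,0.4],"rotation":[0,0,-0.025]}]'
python3 - <<'E'
from r import *
snap('top','t18');snap('scene','s18');snap('wrist','w18')
t=cv2.imread('pics/t18.png');s=cv2.imread('pics/s18.png');w=cv2.imread('pics/w18.png')
C=lambda i,a,b,c,d:cv2.resize(i[a:b,c:d],(400,300),interpolation=cv2.INTER_CUBIC)
cv2.imwrite('pics/m18.png',np.vstack([np.hstack([C(t,150,225,150,250),C(t,155,230,320,420)]),np.hstack([C(s,120,300,190,430),C(w,0,420,0,560)])]))
chain([sp([.5977,-.1095,.02],5.25,0,0),sp([.5977,-.1095,.003],5.25,0,0)])
E
```

```text
clock: 37.95
tool_pos: [0.4636, -0.0805, 0.1881]
orientation: [179.8, 0.1, 5.0]
force: [0.2, 0.6, -0.9]
opening: 0.0198
gripper_force: 30.0
dpos [-0.052, 0.417, 1.309] rot [0.003, 0.0, -0.001] rows 2.8
dpos [0.0, -0.0, 0.17] rot [0.0, 0.0, 0.0] rows 0.3
```

View pics/m18.png

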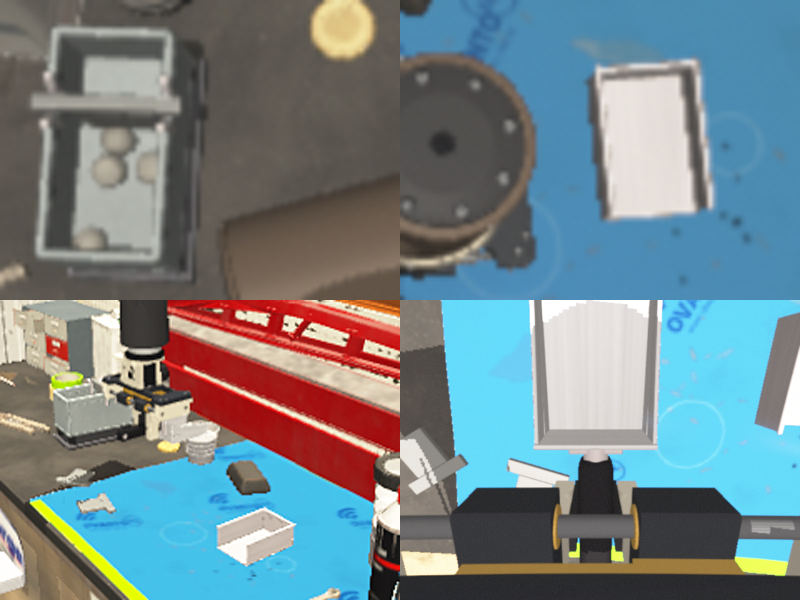

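The divider hangs across the notches, four chunks show in the long bay (top-left tile, around (115,138), (108,168), (148,165), (90,238)), the tray and the scoop are empty. Now I lay the scoop down.

```bash
python3 -m creep '[{"grip":1,"delta_pos":[-0.02,0.15,0.35],"rotation":[0.002,0,0]},{"grip":1,"delta_pos":[-0.04,0.3,0.7],"rotation":[0.003,0,0]},{"grip":1,"delta_pos":[-0.052,0.417,1],"rotation":[0.003,0,0]},{"grip":1,"delta_pos":[-0.052,0.417,1],"rotation":[0.003,0,0]}]' >/dev/null
python3 -m creep '[{"grip":1,"delta_pos":[0,0,0.15],"rotation":[0,0,0]},{"grip":1,"delta_pos":[0,0,0.3],"rotation":[0,0,0]},{"grip":1,"delta_pos":[0,0,0.41],"rotation":[0,0,0]},{"grip":1,"delta_pos":[0,0,0.45],"rotation":[0,0,0]},{"grip":1,"delta_pos":[0,0,0.45],"rotation":[0,0,0]}]'
python3 -c "
from r import *
chain([sp([.5977,-.1095,.0],5.25,0,0)])"
```

```text
clock: 39.0
tool_pos: [0.4621, -0.1222, 0.0429]
orientation: [-180.0, 0.2, 5.1]
force: [0.4, 0.3, -0.7]
opening: 0.0194
gripper_force: 30.0
dpos [0.005, -0.003, 0.052] rot [-0.0, 0.002, -0.002] rows 0.1
```

```bash
python3 -m creep '[{"grip":1,"delta_pos":[0,0,0.02],"rotation":[0,0,0]},{"grip":1,"delta_pos":[0,0,0.04],"rotation":[0,0,0]},{"grip":1,"delta_pos":[0,0,0.047],"rotation":[0,0,0]},{"grip":1,"delta_pos":[0,0,0.047],"rotation":[0,0,0]}]'
python3 -m creep '[{"grip":1,"delta_pos":[0,0,0.007],"rotation":[0,0,0]},{"grip":1,"delta_pos":[0,0,0.007],"rotation":[0,0,0]},{"grip":1,"delta_pos":[0,0,0.007],"rotation":[0,0,0]}]'
```

```text
clock: 39.4
tool_pos: [0.462, -0.1227, 0.0381]
orientation: [-180.0, 0.1, 5.1]
force: [-0.7, -0.3, 0.2]
opening: 0.0198
gripper_force: 30.0
clock: 39.7
tool_pos: [0.4619, -0.1227, 0.0377]
orientation: [-180.0, 0.1, 5.1]
force: [-2.7, 1.3, 5.7]
opening: 0.0198
gripper_force: 30.0
```

Flat on the bench; release and lift away.

```bash
python3 -m creep '[{"grip":0.7,"delta_pos":[0,0,0],"rotation":[0,0,0]},{"grip":0.5,"delta_pos":[0,0,0],"rotation":[0,0,0]},{"grip":0.4,"delta_pos":[0,0,0],"rotation":[0,0,0]},{"grip":0.4,"delta_pos":[0,0,0],"rotation":[0,0,0]}]'
python3 -m creep '[{"grip":0.4,"delta_pos":[0,0,-0.15],"rotation":[0,0,0]},{"grip":0.4,"delta_pos":[0,0,-0.5],"rotation":[0,0,0]},{"grip":0.4,"delta_pos":[0,0,-0.9],"rotation":[0,0,0]},{"grip":0.4,"delta_pos":[0,0,-1],"rotation":[0,0,0]}]'
python3 -m creep '[{"grip":0.4,"delta_pos":[0,0,-0.4],"rotation":[0,0,0]},{"grip":0.4,"delta_pos":[0,0,-0.5],"rotation":[0,0,0]},{"grip":0.4,"delta_pos":[0,0,-0.5],"rotation":[0,0,0]},{"grip":0.4,"delta_pos":[0,0,-0.5],"rotation":[0,0,0]}]'
python3 - <<'E'
from r import *
s=snap('wrist','w20');t=snap('top','t20')
a=cv2.cvtColor(cv2.imread('pics/t18.png'),cv2.COLOR_BGR2GRAY).astype(int);b=cv2.cvtColor(cv2.imread('pics/t20.png'),cv2.COLOR_BGR2GRAY).astype(int)
print('trough change since the look',abs(a-b)[150:220,155:205].max())
g=cv2.cvtColor(cv2.imread('pics/w20.png'),cv2.COLOR_BGR2GRAY)
S=E('z',5.1);O=np.array([.5472,-.1145,0])
print(proj(s,[O+S.apply(v) for v in ([-.05,.034,.04],[-.05,-.034,.04],[-.155,0,.045],[.05,.034,.02],[.05,-.034,.02])]).round(0).tolist())
for r in (20,60,100,150,190,220,250): print(r,g[r,200:350:6].tolist())
E
```

```text
clock: 40.1
tool_pos: [0.4617, -0.1227, 0.0371]
orientation: [-180.0, 0.2, 5.1]
force: [1.4, 0.3, -0.3]
opening: 0.0445
gripper_force: 0.0
clock: 40.5
tool_pos: [0.4642, -0.1228, 0.141]
orientation: [-180.0, -0.2, 5.1]
force: [-0.5, 0.3, -0.2]
opening: 0.0525
gripper_force: 0.0
clock: 40.9
tool_pos: [0.4617, -0.1227, 0.1864]
orientation: [-179.9, 0.2, 5.0]
force: [0.5, -0.1, 0.0]
opening: 0.0526
gripper_force: 0.0
trough change since the look 12
[[230.0, 154.0], [317.0, 154.0], [274.0, 278.0], [228.0, 16.0], [319.0, 15.0]]
20 [143, 143, 140, 142, 143, 166, 254, 253, 245, 179, 175, 175, 180, 178, 178, 181, 170, 174, 175, 250, 140, 97, 127, 102, 121]
60 [146, 145, 140, 142, 142, 161, 172, 177, 181, 178, 172, 174, 179, 176, 176, 180, 168, 172, 172, 103, 146, 147, 146, 147, 146]
100 [147, 148, 148, 149, 146, 151, 120, 177, 175, 178, 170, 167, 173, 173, 171, 177, 169, 169, 170, 112, 147, 146, 146, 146, 147]
150 [147, 148, 147, 147, 148, 155, 160, 159, 161, 161, 164, 163, 158, 160, 161, 162, 152, 153, 153, 152, 146, 160, 147, 146, 146]
190 [143, 145, 146, 145, 147, 148, 146, 147, 145, 147, 146, 32, 34, 33, 21, 143, 143, 145, 148, 150, 143, 147, 143, 144, 143]
220 [142, 142, 143, 140, 142, 119, 131, 135, 135, 133, 120, 45, 55, 54, 43, 144, 142, 148, 143, 148, 146, 153, 160, 150, 146]
250 [140, 140, 136, 141, 140, 141, 113, 117, 112, 114, 140, 46, 54, 52, 36, 146, 148, 146, 145, 144, 147, 147, 146, 147, 145]
```

The scoop lies flat where it was predicted to, the trough is unchanged and the gripper is clear, so I hand in.

```bash
python3 -c "
from plant import ctrl
print(ctrl.close_job())"
```

```text
the job is handed in; nothing more can be done
None
```

The job is handed in at about 41 s: the divider was stood on its foot and then hung in the notches, all four chunks were scooped into the long bay, the scoop lies flat on the bench, and the feeler gauge, pliers and wrench were never touched.

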